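Pack the dry-goods order into one shallow carton

ROBOT

A 7-joint arm with a two-finger parallel gripper is mounted at the origin on the work surface. World frame = base frame: x ahead of the robot, y to its left, z up, the work surface at z = 0. Lengths are in mm, angles in rad, forces in N, time in s.
With the tool pointing down it reaches from about 400 to 900 mm from the base axis. Payload 5.5 kg.
Tool frame: the origin (TCP) lies at the very end of the fingers, on their centre line; the grasp point (between the pads) lies 19 mm behind it; z points along the fingers, y is the line along which they close (so a half turn about z gives the same grasp; the last joint's range is limited). The gripper opens to 92 mm and grips with 3 to 60 N. Pads are 19 mm wide; open, the fingers measure 130 mm over their backs; the gripper's body (75 mm by 190 mm) begins 47 mm behind the grasp point.
Start: joints at [-1.01, 0.501, -0.427, 1.55, 0.221, 1.138, -0.21], TCP at [190.683, 621.401, 226.729] pointing down, gripper open.
Joint ranges: [-2.88, 2.88], [-0.31, 2.03], [-1.54, 1.56], [0.2, 2.42], [-1.41, 4.55], [0.19, 2.02], [-2.57, 2.57]. Speed limits (rad/s): [2.57, 2.57, 3.14, 3.14, 3.14, 3.14, 3.14].

INTERFACE

Orientations are given as a unit quaternion [w, x, y, z].
In Python, from plant import * gives the robot as it stands.
- The arm moves only by the shell command python3 -m inch 'ROWS' [FORCE]. ROWS is JSON, a list of rows, each an object of numbers: "tx", "ty", "tz": the shift along the tool's x, y, z in mm; "rx", "ry", "rz": the turn, a rotation vector about the tool's x, y, z in rad; "grip": the closure, from 0 (fully open) to 1 (shut). In form: [{"tx": .., "ty": .., "tz": .., "rx": .., "ry": .., "rz": .., "grip": ..}, ...]. A call has 1 to 12 rows; each row shifts and turns the commanded pose from where the row before left it, along the tool's axes as they then stand; what a row does not reach is not made up. A row lasts 1/10 s, in which the tool goes at most 50 mm and 8.59 degrees, less where a joint would pass 70% of its speed; a pose out of reach is approached as far as the arm can. A call is refused whole if a number of a shift passes 50 or a number of a turn 0.15, either way. A call with a gripper value outside its range is refused whole. The fingers move at their own pace and stop on an object; FORCE is the grip in N (left out, the last holds). Time passes only in rows, so rows that do not move let the fingers close. It gives the time, the measured TCP pose, the force, the opening and the grip force at its end, in the units of the state.
- read_state(): the state, without advancing time (a new reading comes with each control period).
- camera(name): name is "scene" or "top" or "wrist"; returns (picture, depth): 480x640x3 uint8, red, green, blue; 480x640 float32, mm along the optical axis (not along the pixel's ray), 0 where there is no reading.
- camera_model(name): a dict with "camera_matrix" (3x3 intrinsics, pixels), "k1" (the pictures are not rectified: a ray, as slopes to the right and down, at radius r is drawn at 1 + k1 r^2 times it, then the intrinsics apply), "position" and "attitude" of the camera in the world; the wrist camera has in their place "tool_from_camera" (4x4, takes a point from camera to tool coordinates, whose origin is the TCP and whose axes are the flange's). Camera axes: x right, y down, z forward; pixel columns grow to the right and rows downward; lengths in mm; the calibration is good to about 2 mm. A picture is of the moment at which its call begins: read the wrist's pose just before it. camera_model takes no time and is no camera call.
- close_job(): hands the job in; it is judged then, once.
The state is a dict: "time_s": time; "qpos": joint angles; "qvel": joint speeds; "joint_efforts": joint torques, N m; "tcp_pos": TCP position; "eef_rot": TCP orientation; "force": force on the tool from outside, world axes, zero at the start; "ft_torque": the same for the moment, N m; "grip_width": finger opening in mm; "grasp_force": force on a finger pad.
Only numpy, scipy, OpenCV 4.12 (cv2) and the standard library are available. Lean on these libraries where they do the work, as an engineer would, in place of code of your own. Each camera call takes 0.05 s, during which the arm holds its last target. There are 200 camera calls.

TASK

Finish packing the dry-goods order: slide the flat tin that lies loose in the carton up against one of the carton's two end walls, then set the three white boxes beside it so that all four pieces stand flat on the carton's floor together, none on top of another. The set only just fits. Do not let a box fall over, and leave the other things on the counter where they are.

Things in the scene. Friction and masses are not known exactly. Their poses are not given: they have to be found in the camera images.
- carton: Shallow open cardboard carton, fixed, 199 x 123 mm outside and 40 mm high, walls and floor 5 mm thick: inside 189 mm (along its x) by 113 mm (along its y), 35 mm deep. Origin: centre of its underside, on the counter; z up. Its end walls are at +x and -x. Only what stands above its walls and the neighbours can be held as a piece goes in.
- flat_tin: Flat metal tin, 100 (its x) x 110 (its y) x 20 mm high, 0.2 to 0.4 kg. Loose on the carton's floor, its x along the carton's x, up to 30 mm off the middle, 1.5 mm beside it along y: too wide to grip, so push its side from the larger of the two end gaps (44 to 75 mm wide); sliding takes under 4 N. Origin: centre of its underside; z up.
- low_box: White box, kraft band at its foot, the lowest of three: 86 (its x) x 42 (its y) x 62 mm high, about 0.2 kg. Stands on the counter. Origin: centre of its underside; z up. It fits lengthwise between the tin (once home) and the other end wall, along one side wall, with 3 mm to spare in length.
- slim_box: White box, kraft band at its foot, 36 (its x) x 68 (its y) x 90 mm high, about 0.16 kg. Stands on the counter. Origin: centre of its underside; z up. It and the stout box stand side by side in the space beside the low box, their 68 mm across the carton (113 mm = 42 + 68 + 3 to spare), their 36 and 50 mm along it (189 mm = 100 + 36 + 50 + 3 to spare).
- stout_box: White box, kraft band at its foot, the tallest: 50 (its x) x 68 (its y) x 100 mm high, about 0.2 kg. Stands on the counter. Origin: centre of its underside; z up. Its place is told under the slim box.
- timer: Bystander: round white kitchen timer, 48 mm across, 24 mm high. Origin: centre of its underside.
- tape_roll: Bystander: roll of tape lying flat, 90 mm across, 24 mm high. Origin: centre of its underside.
- spice_jar: Bystander: round spice jar with a black cap, 44 mm across, 85 mm high. Origin: centre of its underside.
- ramekin: Bystander: white ceramic bowl, 80 mm across, 42 mm high. Origin: centre of its underside.
- salt_can: Bystander: round can, 60 mm across, 90 mm high. Origin: centre of its underside.
- mug: Bystander: white mug, 76 mm across without its handle, 85 mm high. Origin: centre of its underside.
- spatula: Bystander: spatula lying flat, 240 mm long. Origin: on its underside.
There are look-alikes about, which are no part of the job. Leave any green look-alike of the stout_box alone.

How it is judged (in metres and radians):
On the way:
1. the flat tin has been slid up to an end wall of the carton (within 5 mm) ((x of flat_tin in the frame of carton above 0.0395 m or x of flat_tin in the frame of carton below -0.0395 m)), for 0.2 s.
At the end, for the whole second after the job is handed in: The flat tin and all three boxes are within the carton's walls, each standing with its own underside on the carton's floor (within 4 mm) and upright (within 0.06 rad), let go and at rest (x of flat_tin in the frame of carton between -0.06 and 0.06 m and y of flat_tin in the frame of carton between -0.02 and 0.02 m and z of flat_tin in the frame of carton between 0 and 0.009 m and angle between each of flat_tin, low_box, slim_box, stout_box's own z axis and vertical below 0.06 rad and linear speed of each of flat_tin, low_box, slim_box, stout_box below 0.02 m/s and x of low_box in the frame of carton between -0.085 and 0.085 m and y of low_box in the frame of carton between -0.045 and 0.045 m and z of low_box in the frame of carton between 0 and 0.009 m and x of slim_box in the frame of carton between -0.085 and 0.085 m and y of slim_box in the frame of carton between -0.045 and 0.045 m and z of slim_box in the frame of carton between 0 and 0.009 m and x of stout_box in the frame of carton between -0.085 and 0.085 m and y of stout_box in the frame of carton between -0.045 and 0.045 m and z of stout_box in the frame of carton between 0 and 0.009 m); the robot touches nothing.
It fails at once if a box fell over (leaned more than 0.7 rad) (angle between any of low_box, slim_box, stout_box's own z axis and vertical above 0.7 rad).
It fails at once if a bystander was moved more than 30 mm (distance of any of timer, tape_roll, spice_jar, ramekin, salt_can, mug, spatula from where it was at the start of the episode above 0.03 m).
It also fails if it takes over 72 s, if anything falls off the work surface, if the arm or the gripper's body presses on something with over 40 N, if the wrist force passes 120 N, or if a joint passes its speed limit or range.

## Working session

There is one attempt and no reset: what is moved stays moved. The work goes in short steps, Python scripts to look and compute and a shell command to move; the robot and the scene stay as the last step left them, time stands still between calls to the robot, and variables do not carry over. Pictures are saved under pics/ and viewed, at most 10 in all, crops included, and the job is handed in when it is done.

```bash
ls; mkdir -p pics
python3 - <<'E'
from plant import *
import cv2,numpy as np
s=read_state();print({k:np.round(v,3).tolist() for k,v in s.items()})
ims=[]
for n in("top","scene"):
    p,d=camera(n);np.savez(f"pics/{n}0.npz",p=p,d=d);cv2.imwrite(f"pics/{n}0.png",p[...,::-1]);print(n,camera_model(n))
print(camera_model("wrist"))
E
```

```text
pics
{'time_s': 0.0, 'qpos': [-1.01, 0.502, -0.427, 1.551, 0.221, 1.138, -0.21], 'qvel': [-0.003, 0.0, 0.002, 0.0, 0.0, -0.0, -0.001], 'joint_efforts': [0.0, -56.659, -5.816, -27.911, -0.069, 0.031, 0.0], 'tcp_pos': [190.551, 620.702, 225.682], 'eef_rot': [-0.0, 0.148, 0.989, -0.001], 'force': [-0.374, -0.377, 0.533], 'ft_torque': [0.048, 0.06, 0.043], 'grasp_force': 0.0, 'grip_width': 91.842}
top {'camera_matrix': array([[453.15249416,   0.        , 314.5472519 ],
       [  0.        , 453.15249416, 248.25528305],
       [  0.        ,   0.        ,   1.        ]]), 'k1': -0.09155569567237594, 'position': array([ 397.20125172,  -52.1207824 , 1233.7731881 ]), 'attitude': array([ 0.06122184, -0.69839434,  0.71178127, -0.04318168])}
scene {'camera_matrix': array([[479.20984902,   0.        , 311.84639018],
       [  0.        , 479.20984902, 244.31202196],
       [  0.        ,   0.        ,   1.        ]]), 'k1': -0.08236578707253836, 'position': array([1063.61433681, -561.31080361,  870.54018675]), 'attitude': array([-0.32523196,  0.87242093,  0.3387389 , -0.1355059 ])}
{'camera_matrix': array([[367.18591539,   0.        , 315.75619667],
       [  0.        , 367.18591539, 238.32763175],
       [  0.        ,   0.        ,   1.        ]]), 'k1': -0.04846430435774527, 'tool_from_camera': array([[-1.25663502e-03, -9.66627279e-01, -2.56183772e-01,
         6.89222324e+01],
       [ 9.99999189e-01, -1.16197993e-03, -5.20846806e-04,
        -5.56998271e-01],
       [ 2.05784329e-04, -2.56184219e-01,  9.66627955e-01,
        -1.56147360e+02],
       [ 0.00000000e+00,  0.00000000e+00,  0.00000000e+00,
         1.00000000e+00]])}
```

View pics/top0.png

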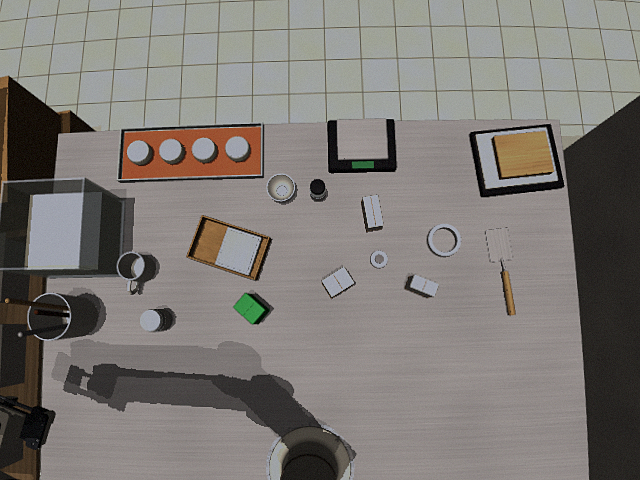

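View pics/scene0.png

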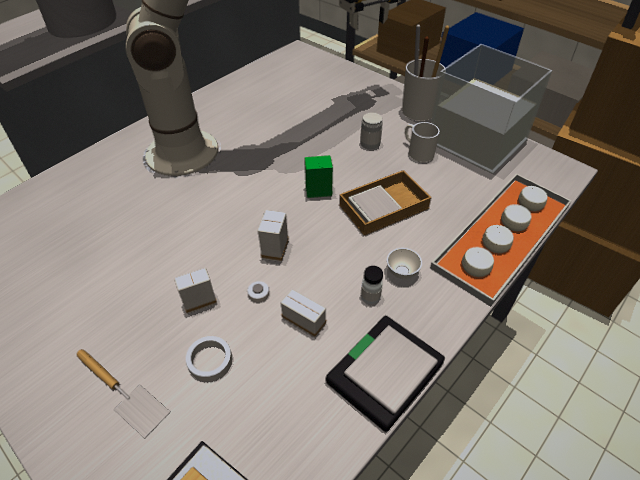

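The top view shows the carton at (229,248) with the tin in its right half and the larger gap on the left. The white boxes are at (372,212), (338,282) and (423,286). The green look-alike is at (251,308), and the arm is at lower left. The scene view shows the same boxes at (303,312), (273,235) and (195,290).

```bash
cat > h.py <<'E'
from plant import *
import cv2,numpy as np
from scipy.spatial.transform import Rotation as R
def rot(q): return R.from_quat([q[1],q[2],q[3],q[0]]).as_matrix()
def pose(n,s=None):
    m=camera_model(n)
    if n!="wrist": return m,rot(m["attitude"]),m["position"]
    T=m["tool_from_camera"];Rt=rot(s["eef_rot"])
    return m,Rt@T[:3,:3],np.array(s["tcp_pos"])+Rt@T[:3,3]
def dirs(n,uv,s=None):
    m,Rc,t=pose(n,s)
    p=cv2.undistortPoints(np.asarray(uv,float).reshape(-1,1,2),m["camera_matrix"],np.array([m["k1"],0,0,0.]))[:,0]
    return np.c_[p,np.ones(len(p))]@Rc.T,t
def onplane(n,uv,z,s=None):
    d,t=dirs(n,uv,s);return t+d*((z-t[2])/d[:,2])[:,None]
def cloud(n,d,s=None):
    v,u=np.mgrid[:480,:640];dd,t=dirs(n,np.c_[u.ravel(),v.ravel()],s)
    P=t+dd*d.reshape(-1,1);P[d.ravel()==0]=np.nan
    return P.reshape(480,640,3)
def snap(n,name):
    s=read_state();p,d=camera(n);np.savez(f"pics/{name}.npz",p=p,d=d,tcp_pos=s["tcp_pos"],eef_rot=s["eef_rot"]);cv2.imwrite(f"pics/{name}.png",p[...,::-1]);return s,p,d
def rect(xy):
    (c,wh,a)=cv2.minAreaRect(np.asarray(xy,np.float32));a%=180
    w,h=wh
    if w<h:w,h,a=h,w,(a+90)%180
    return np.round(c,1),round(w,1),round(h,1),round(a,1) # a: long-axis direction deg
E
cat > m.py <<'E'
from h import *
for n in("top","scene"):
    f=np.load(f"pics/{n}0.npz");P=cloud(n,f["d"]);p=f["p"].astype(int);x=P[...,0];y=P[...,1];z=P[...,2]
    print(n,"table z",np.nanmedian(z[abs(z)<15]))
    c={"top":[(372,212),(338,282),(423,286),(251,308)],"scene":[(303,312),(273,235),(195,290),(319,175)]}[n]
    for u,v in c:
        w=np.s_[v-50:v+50,u-50:u+50];zz=z[w];base=(zz>30)&(zz<130)
        k,l=cv2.connectedComponents(base.astype(np.uint8));m=l==l[50,50]
        h=np.percentile(zz[m],95 if n=="scene" else 90); h=np.median(zz[m&(zz>h-6)])
        t=m&(abs(zz-h)<5);ii=np.argwhere(t)
        uv=np.c_[ii[:,1]+u-50,ii[:,0]+v-50];
        print((u,v),"h",round(h,1),t.sum(),rect(onplane(n,uv,h)[:,:2]), "depth",rect(np.c_[x[w][t],y[w][t]]))
    # carton
    hsv=cv2.cvtColor(f["p"],cv2.COLOR_RGB2HSV);
    u,v=(229,248) if n=="top" else (385,200)
    w=np.s_[v-60:v+60,u-70:u+70]
    m=(abs(z[w]-40)<4);k,l,st,ce=cv2.connectedComponentsWithStats(m.astype(np.uint8))
    for i in range(1,k):
        if st[i,4]>60:
            ii=np.argwhere(l==i);print("rim",st[i],rect(onplane(n,np.c_[ii[:,1]+u-70,ii[:,0]+v-60],40)[:,:2]))
    S=hsv[w][...,1];m=(S<60)&(abs(z[w]-25)<7)
    m=cv2.morphologyEx(m.astype(np.uint8),cv2.MORPH_OPEN,np.ones((3,3)));k,l,st,ce=cv2.connectedComponentsWithStats(m)
    for i in range(1,k):
        if st[i,4]>200:
            ii=np.argwhere(l==i);print("tin",st[i],np.median(z[w][l==i]),rect(onplane(n,np.c_[ii[:,1]+u-70,ii[:,0]+v-60],25)[:,:2]))
E
python3 m.py
python3 - <<'E'
import cv2
a=cv2.imread('pics/top0.png')[170:340,170:450];cv2.imwrite('pics/crop1.png',cv2.resize(a,(800,486),interpolation=2))
E
```

```text
top table z 0.18710754898575033
(372, 212) h 62.1 487 (array([ 668.3, -179. ]), 86.4, 42.1, 7.8) depth (array([ 668.5, -179.3]), 85.6, 42.4, 7.9)
(338, 282) h 99.9 526 (array([480.6, -80.3]), 67.8, 49.6, 120.9) depth (array([480.7, -80.3]), 67.7, 49.8, 120.7)
(423, 286) h 89.7 351 (array([ 467.6, -298.4]), 66.4, 36.6, 67.7) depth (array([ 467.6, -298.8]), 66.8, 36.2, 67.0)
(251, 308) h 100.3 508 (array([418.1, 142.6]), 68.4, 48.3, 48.6) depth (array([418.3, 143.1]), 68.4, 48.6, 48.5)
rim [ 27  27  84  65 412] (array([584., 211.]), 198.8, 123.6, 70.3)
tin [  57   40   45   47 1432] 25.801974913570803 (array([576.3, 185.2]), 111.6, 100.1, 160.9)
scene table z 0.6001782361721553
(303, 312) h 62.2 753 (array([ 670.9, -184.3]), 87.4, 44.2, 8.0) depth (array([ 669.5, -182.7]), 86.5, 44.2, 7.1)
(273, 235) h 100.2 511 (array([483.3, -85.4]), 71.1, 51.0, 121.1) depth (array([482.1, -84.5]), 70.4, 50.8, 120.0)
(195, 290) h 89.8 486 (array([ 471.7, -303.6]), 68.5, 39.8, 66.4) depth (array([ 470. , -302.9]), 68.7, 39.2, 66.4)
(319, 175) h 100.2 372 (array([421.4, 136.4]), 67.8, 58.0, 48.7) depth (array([419. , 138.6]), 68.2, 53.8, 50.7)
rim [ 24  30  93  56 506] (array([586.5, 206.6]), 203.6, 128.0, 70.9)
rim [ 71 108  36  12 123] (array([730.7,  81.8]), 78.7, 32.6, 42.0)
tin [  33   46   53   35 1093] 25.899785441441736 (array([569.2, 182.4]), 103.6, 100.2, 71.0)
```

View pics/crop1.png

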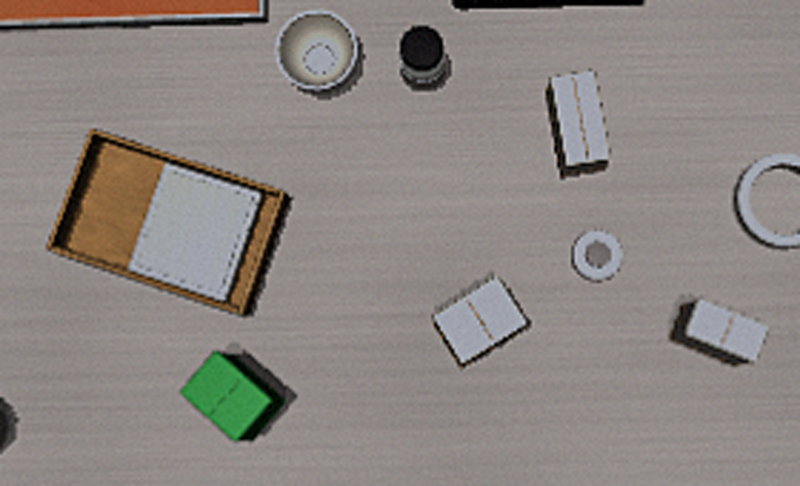

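Low box is at top pixel (372,212): 86×42 mm, 62 mm high. Stout box is at (338,282): 68×50 mm, 100 mm high, and white; the green box at (251,308) is its look-alike. Slim box is at (423,286): 67×36 mm, 90 mm high. The crop confirms all three and shows the larger gap on the tin's left, at the carton's +x end. I'll bring the wrist camera over the carton next.

```bash
cat > plan.py <<'E'
import sys
from h import *
from scipy.linalg import logm
# plan.py x y z yaw_deg(tool y) [n] : constant body twist per row
def plan(x,y,z,yaw,n=None):
    s=read_state();A=np.eye(4);A[:3,:3]=rot(s["eef_rot"]);A[:3,3]=s["tcp_pos"]
    a=np.radians(yaw);Y=np.array([np.cos(a),np.sin(a),0]);Z=np.array([0,0,-1.]);
    B=np.eye(4);B[:3,:3]=np.c_[np.cross(Y,Z),Y,Z];B[:3,3]=[x,y,z]
    L=np.real(logm(np.linalg.inv(A)@B));t=L[:3,3];w=np.array([L[2,1],L[0,2],L[1,0]])
    k=n or int(np.ceil(max(np.linalg.norm(t)/48,np.linalg.norm(w)/.145,1)))
    print("rows",k,"t",np.round(t/k,2),"w",np.round(w/k,4),"| straight, tool axes now",np.round(A[:3,:3].T@(B[:3,3]-A[:3,3]),1))
if __name__=="__main__":
    v=[float(i) for i in sys.argv[1:]];plan(*v[:4],int(v[4]) if len(v)>4 else None)
E
python3 plan.py 594 239 230 -19.7
```

```text
rows 13 t [-44.89  16.3   -0.33] w [-1.000e-04  1.000e-04  1.244e-01] | straight, tool axes now [-497.7 -246.6   -3.8]
```

```bash
python3 -m inch '[{"tx":-45,"ty":16.3,"rz":0.1244},{"tx":-45,"ty":16.3,"rz":0.1244},{"tx":-45,"ty":16.3,"rz":0.1244},{"tx":-45,"ty":16.3,"rz":0.1244},{"tx":-45,"ty":16.3,"rz":0.1244},{"tx":-45,"ty":16.3,"rz":0.1244},{"tx":-45,"ty":16.3,"rz":0.1244},{"tx":-45,"ty":16.3,"rz":0.1244},{"tx":-45,"ty":16.3,"rz":0.1244},{"tx":-45,"ty":16.3,"rz":0.1244},{"tx":-45,"ty":16.3,"rz":0.1244},{"tx":-45,"ty":16.3,"rz":0.1244}]'; python3 plan.py 594 239 230 -19.7
```

```text
rows 13 t [-44.89  16.3   -0.33] w [-1.000e-04  1.000e-04  1.244e-01] | straight, tool axes now [-497.7 -246.6   -3.8]invalid input
```

```bash
python3 -m inch '[{"tx":-45,"ty":16.3,"tz":0,"rx":0,"ry":0,"rz":0.124,"grip":0}]'; python3 plan.py 594 239 230 -19.7
```

```text
time_s: 0.2
tcp_pos: [228.8, 625.4, 226.7]
eef_rot: [-0.003, 0.204, 0.979, -0.001]
force: [-1.5, 1.0, 0.1]
grip_width: 91.7
grasp_force: 0.0
rows 13 t [-42.3  15.4  -0.4] w [-0.0005 -0.0002  0.1157] | straight, tool axes now [-489.1 -208.4   -5.8]
```

```bash
python3 -m inch '[{"tx":-45,"ty":16.3,"tz":0,"rx":0,"ry":0,"rz":0.124,"grip":0},{"tx":-45,"ty":16.3,"tz":0,"rx":0,"ry":0,"rz":0.124,"grip":0},{"tx":-45,"ty":16.3,"tz":0,"rx":0,"ry":0,"rz":0.124,"grip":0},{"tx":-45,"ty":16.3,"tz":0,"rx":0,"ry":0,"rz":0.124,"grip":0},{"tx":-45,"ty":16.3,"tz":0,"rx":0,"ry":0,"rz":0.124,"grip":0},{"tx":-45,"ty":16.3,"tz":0,"rx":0,"ry":0,"rz":0.124,"grip":0},{"tx":-45,"ty":16.3,"tz":0,"rx":0,"ry":0,"rz":0.124,"grip":0},{"tx":-45,"ty":16.3,"tz":0,"rx":0,"ry":0,"rz":0.124,"grip":0},{"tx":-45,"ty":16.3,"tz":0,"rx":0,"ry":0,"rz":0.124,"grip":0},{"tx":-45,"ty":16.3,"tz":0,"rx":0,"ry":0,"rz":0.124,"grip":0},{"tx":-45,"ty":16.3,"tz":0,"rx":0,"ry":0,"rz":0.124,"grip":0},{"tx":-45,"ty":16.3,"tz":0,"rx":0,"ry":0,"rz":0.124,"grip":0}]'; python3 plan.py 594 239 230 -19.7
```

```text
time_s: 1.4
tcp_pos: [619.6, 262.5, 225.9]
eef_rot: [0.0, 0.818, 0.575, -0.0]
force: [-0.2, 0.4, 1.0]
grip_width: 91.6
grasp_force: 0.0
rows 1 t [-30.78 -16.18  -4.04] w [-0.0003  0.0006 -0.0009] | straight, tool axes now [-30.8 -16.2  -4. ]
```

```bash
python3 -m inch '[{"tx":-30,"ty":-16,"tz":-4,"rx":0,"ry":0,"rz":0,"grip":1},{"tx":0,"ty":0,"tz":0,"rx":0,"ry":0,"rz":0,"grip":1},{"tx":0,"ty":0,"tz":0,"rx":0,"ry":0,"rz":0,"grip":1},{"tx":0,"ty":0,"tz":0,"rx":0,"ry":0,"rz":0,"grip":1}]'; python3 -c "
from h import *
snap('wrist','w1')"
```

```text
time_s: 1.8
tcp_pos: [593.9, 243.6, 230.7]
eef_rot: [-0.0, 0.816, 0.579, 0.0]
force: [0.8, -0.1, 0.3]
grip_width: 64.4
grasp_force: 0.0
```

View pics/w1.png

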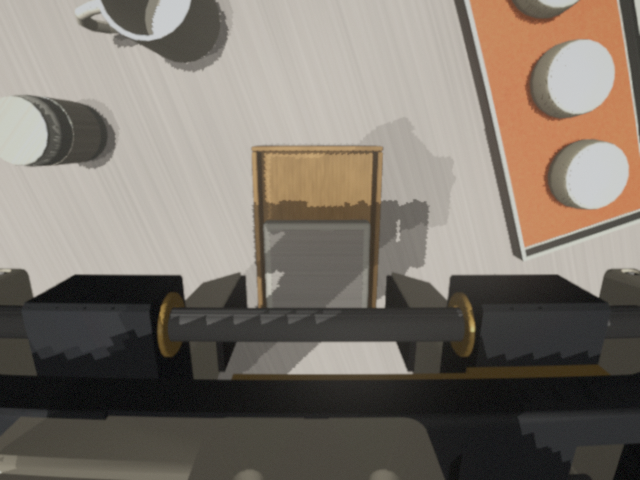

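The wrist view shows the carton's +x end rim at row 148, columns 252–383. The side walls run down at columns 257 and 378, and the tin's pushing edge is at row 221. The gripper hides the rest.

```bash
cat > car.py <<'E'
from h import *
import sys
# measure rim from wrist image: tag -> +x end centre, axes
def car(tag,lim=270):
    f=np.load(f"pics/{tag}.npz");s=dict(tcp_pos=f["tcp_pos"],eef_rot=f["eef_rot"]);P=cloud("wrist",f["d"],s);z=P[...,2]
    m=(abs(z-40)<5);m[lim:]=0
    hsv=cv2.cvtColor(f["p"],cv2.COLOR_RGB2HSV)
    k,l,st,ce=cv2.connectedComponentsWithStats(m.astype(np.uint8))
    i=max(range(1,k),key=lambda j:st[j,4]);print("rim px",st[i],"z med",np.median(z[l==i]))
    ii=np.argwhere(l==i);Q=onplane("wrist",ii[:,::-1],40,s)[:,:2]
    r=rect(Q);print(r,cv2.boxPoints(cv2.minAreaRect(Q.astype(np.float32))).round(1).tolist())
    return f,s,P,hsv,Q,r
if __name__=="__main__":
    f,s,P,hsv,Q,r=car(sys.argv[1])
    a=np.radians(r[3]);a=a if np.sin(a)>.8 else a+np.pi/2
    ex=np.array([np.cos(a),np.sin(a)]);ey=np.array([-ex[1],ex[0]])
    u=Q@ex;v=Q@ey
    print("ang",np.degrees(a),"u max",u.max(),"v",v.min(),v.max(),"width",v.max()-v.min())
    u0=u.max()-99.5;v0=(v.max()+v.min())/2;c=ex*u0+ey*v0;print("carton centre",c)
    z=P[...,2];m=(abs(z-25)<4)&(hsv[...,1]<70);m[285:]=0
    m=cv2.morphologyEx(m.astype(np.uint8),cv2.MORPH_OPEN,np.ones((5,5)))
    k,l,st,ce=cv2.connectedComponentsWithStats(m);i=max(range(1,k),key=lambda j:st[j,4])
    ii=np.argwhere(l==i);T=onplane("wrist",ii[:,::-1],25,s)[:,:2];print("tin px",st[i],"z",np.median(z[l==i]),"edge x",np.percentile(T@ex,99.7)-u0,"y",(T@ey).min()-v0,(T@ey).max()-v0)
E
python3 car.py w1
```

```text
rim px [ 544   39   71   77 4058] z med 39.20173232599518
(array([861.2, 284.5]), 65.4, 64.9, 17.5) [[820.2999877929688, 305.6000061035156], [839.9000244140625, 243.6999969482422], [902.2000122070312, 263.3999938964844], [882.5999755859375, 325.29998779296875]]
ang 107.5 u max 44.79716079489132 v -939.5962472638314 -874.2330341933614 width 65.36321307047001
carton centre [881.38932674 220.54346712]
tin px [ 263  223  107   62 6370] z 23.893822462021546 edge x 126.62409563266522 y 232.1737239268641 356.2024087999507
```

```bash
sed -i 's/m\[lim:\]=0/m[lim:]=0;m[:,:200]=0;m[:,450:]=0;m[:100]=0/' car.py; python3 car.py w1; python3 -c "
from h import *
s=read_state();print(s['grip_width'],s['tcp_pos'],s['time_s'])"
```

```text
rim px [ 251  146  132  124 2031] z med 37.85861819781667
(array([595.7, 247.6]), 122.1, 119.7, 160.6) [[518.2000122070312, 211.39999389648438], [633.4000244140625, 170.89999389648438], [673.0999755859375, 283.79998779296875], [557.9000244140625, 324.29998779296875]]
ang 250.6 u max -371.4817652515974 v 418.5056770301772 540.6398655850322 width 122.13418855485503
carton centre [608.78574027 284.94523793]
tin px [ 263  223  107   62 6370] z 23.893822462021546 edge x 121.56181249278814 y -54.22851967074871 53.87188074590529
60.08561844453716 [593.95338358 243.74997012 230.55961153] 1.85
```

```bash
sed -i 's/    ex=np.array/    a%=np.pi\n    ex=np.array/' car.py; python3 car.py w1
```

```text
rim px [ 251  146  132  124 2031] z med 37.85861819781667
(array([595.7, 247.6]), 122.1, 119.7, 160.6) [[518.2000122070312, 211.39999389648438], [633.4000244140625, 170.89999389648438], [673.0999755859375, 283.79998779296875], [557.9000244140625, 324.29998779296875]]
ang 70.59999999999998 u max 491.2402521750274 v -540.6398655850322 -418.5056770301772 width 122.13418855485503
carton centre [582.4647896  210.20284734]
tin px [ 263  223  107   62 6370] z 23.893822462021546 edge x 23.593226976109804 y -53.87188074590529 54.22851967074865
```

```bash
cat > cp.py <<'E'
from h import *
C=np.array([582.5,210.2]);A=np.radians(70.6);EX=np.array([np.cos(A),np.sin(A)]);EY=np.array([-EX[1],EX[0]])
def W(x,y): return C+EX*x+EY*y
def inc(p): q=np.asarray(p)[:2]-C;return q@EX,q@EY
if __name__=="__main__":
    s=read_state();r=rot(s["eef_rot"]);print("carton",np.round(inc(s["tcp_pos"]),1),"z",round(s["tcp_pos"][2],1),"yaw-y",round(np.degrees(np.arctan2(r[1,1],r[0,1])),2),"F",np.round(s["force"],1),"w",round(s["grip_width"],1),"gf",round(s["grasp_force"],1),"t",s["time_s"])
E
python3 -m inch '[{"tx":24,"ty":0,"tz":50,"rx":0,"ry":0,"rz":0,"grip":1},{"tx":0,"ty":0,"tz":50,"rx":0,"ry":0,"rz":0,"grip":1},{"tx":0,"ty":0,"tz":40,"rx":0,"ry":0,"rz":0,"grip":1},{"tx":0,"ty":0,"tz":0,"rx":0,"ry":0,"rz":0,"grip":1},{"tx":0,"ty":0,"tz":0,"rx":0,"ry":0,"rz":0,"grip":1},{"tx":0,"ty":0,"tz":0,"rx":0,"ry":0,"rz":0,"grip":1}]'; python3 cp.py
```

```text
time_s: 2.45
tcp_pos: [603.3, 263.6, 98.4]
eef_rot: [0.0, 0.816, 0.578, 0.002]
force: [0.8, 0.4, 0.7]
grip_width: 12.7
grasp_force: 0.0
carton [57.3 -1.8] z 98.4 yaw-y -19.39 F [0.8 0.4 0.7] w 12.7 gf 0.0 t 2.45
```

```bash
python3 -m inch '[{"tx":0,"ty":-1,"tz":45,"rx":0,"ry":0,"rz":0,"grip":1},{"tx":0,"ty":0,"tz":40,"rx":0,"ry":0,"rz":0,"grip":1},{"tx":-10,"ty":0,"tz":0,"rx":0,"ry":0,"rz":0,"grip":1},{"tx":-8,"ty":0,"tz":0,"rx":0,"ry":0,"rz":0,"grip":1},{"tx":-8,"ty":0,"tz":0,"rx":0,"ry":0,"rz":0,"grip":1},{"tx":-6,"ty":0,"tz":0,"rx":0,"ry":0,"rz":0,"grip":1},{"tx":-5,"ty":0,"tz":0,"rx":0,"ry":0,"rz":0,"grip":1},{"tx":0,"ty":0,"tz":0,"rx":0,"ry":0,"rz":0,"grip":1}]'; python3 cp.py
```

```text
time_s: 3.25
tcp_pos: [589.9, 228.2, 13.1]
eef_rot: [0.0, 0.816, 0.578, 0.002]
force: [2.2, 2.1, 1.5]
grip_width: 0.1
grasp_force: 1.6
carton [19.5 -1. ] z 13.1 yaw-y -19.44 F [2.2 2.1 1.5] w 0.1 gf 1.6 t 3.25
```

```bash
python3 -m inch '[{"tx":-3,"ty":0,"tz":0,"rx":0,"ry":0,"rz":0,"grip":1},{"tx":-2,"ty":0,"tz":0,"rx":0,"ry":0,"rz":0,"grip":1},{"tx":-2,"ty":0,"tz":0,"rx":0,"ry":0,"rz":0,"grip":1},{"tx":0,"ty":0,"tz":0,"rx":0,"ry":0,"rz":0,"grip":1},{"tx":0,"ty":0,"tz":0,"rx":0,"ry":0,"rz":0,"grip":1}]'; python3 cp.py
```

```text
time_s: 3.75
tcp_pos: [588.5, 226.4, 12.3]
eef_rot: [-0.001, 0.815, 0.579, 0.005]
force: [5.7, 10.9, 0.5]
grip_width: 0.0
grasp_force: 6.0
carton [17.3 -0.3] z 12.3 yaw-y -19.27 F [ 5.7 10.9  0.5] w 0.0 gf 6.0 t 3.75
```

```bash
python3 -m inch '[{"tx":20,"ty":0,"tz":0,"rx":0,"ry":0,"rz":0,"grip":1},{"tx":20,"ty":0,"tz":0,"rx":0,"ry":0,"rz":0,"grip":1},{"tx":20,"ty":0,"tz":0,"rx":0,"ry":0,"rz":0,"grip":1},{"tx":7,"ty":0,"tz":0,"rx":0,"ry":0,"rz":0,"grip":1},{"tx":5,"ty":0,"tz":0,"rx":0,"ry":0,"rz":0,"grip":1},{"tx":4,"ty":0,"tz":0,"rx":0,"ry":0,"rz":0,"grip":1},{"tx":2,"ty":0,"tz":0,"rx":0,"ry":0,"rz":0,"grip":1},{"tx":0,"ty":0,"tz":0,"rx":0,"ry":0,"rz":0,"grip":1},{"tx":0,"ty":0,"tz":0,"rx":0,"ry":0,"rz":0,"grip":1}]'; python3 cp.py
```

```text
time_s: 4.65
tcp_pos: [609.5, 290.0, 9.7]
eef_rot: [0.001, 0.817, 0.577, -0.004]
force: [-3.8, -4.3, 2.8]
grip_width: 1.0
grasp_force: 3.1
carton [84.3  1. ] z 9.7 yaw-y -19.54 F [-3.8 -4.3  2.8] w 1.0 gf 3.1 t 4.65
```

```bash
python3 -m inch '[{"tx":-30,"ty":0,"tz":-3,"rx":0,"ry":0,"rz":0,"grip":1},{"tx":0,"ty":20,"tz":0,"rx":0,"ry":0,"rz":0,"grip":1},{"tx":0,"ty":12,"tz":0,"rx":0,"ry":0,"rz":0,"grip":1},{"tx":0,"ty":4,"tz":0,"rx":0,"ry":0,"rz":0,"grip":1},{"tx":0,"ty":4,"tz":0,"rx":0,"ry":0,"rz":0,"grip":1},{"tx":0,"ty":0,"tz":0,"rx":0,"ry":0,"rz":0,"grip":1},{"tx":0,"ty":0,"tz":0,"rx":0,"ry":0,"rz":0,"grip":1}]'; python3 cp.py
```

```text
time_s: 5.35
tcp_pos: [638.7, 254.0, 13.4]
eef_rot: [-0.0, 0.816, 0.578, -0.0]
force: [0.3, -0.3, -0.1]
grip_width: 0.7
grasp_force: 0.0
carton [ 60.  -38.5] z 13.4 yaw-y -19.36 F [ 0.3 -0.3 -0.1] w 0.7 gf 0.0 t 5.35
```

```bash
python3 -m inch '[{"tx":0,"ty":4,"tz":0,"rx":0,"ry":0,"rz":0,"grip":1},{"tx":0,"ty":3,"tz":0,"rx":0,"ry":0,"rz":0,"grip":1},{"tx":0,"ty":0,"tz":0,"rx":0,"ry":0,"rz":0,"grip":1}]'; python3 cp.py
```

```text
time_s: 5.65
tcp_pos: [639.5, 253.8, 13.3]
eef_rot: [-0.004, 0.815, 0.579, -0.004]
force: [-15.6, 1.0, 12.1]
grip_width: 0.4
grasp_force: 7.8
carton [ 60.  -39.3] z 13.3 yaw-y -19.25 F [-15.6   1.   12.1] w 0.4 gf 7.8 t 5.65
```

Contact at y ≈ -39.3 (or slightly less under load). Next, the other side.

```bash
python3 -m inch '[{"tx":0,"ty":-26,"tz":0,"rx":0,"ry":0,"rz":0,"grip":1},{"tx":0,"ty":-27,"tz":0,"rx":0,"ry":0,"rz":0,"grip":1},{"tx":0,"ty":-27,"tz":0,"rx":0,"ry":0,"rz":0,"grip":1},{"tx":0,"ty":-4,"tz":0,"rx":0,"ry":0,"rz":0,"grip":1},{"tx":0,"ty":-4,"tz":0,"rx":0,"ry":0,"rz":0,"grip":1},{"tx":0,"ty":-2,"tz":0,"rx":0,"ry":0,"rz":0,"grip":1},{"tx":0,"ty":0,"tz":0,"rx":0,"ry":0,"rz":0,"grip":1}]'; python3 cp.py
```

```text
time_s: 6.35
tcp_pos: [566.4, 279.1, 14.4]
eef_rot: [0.002, 0.817, 0.577, 0.004]
force: [10.6, -2.0, -5.8]
grip_width: 0.5
grasp_force: 4.9
carton [59.7 38.1] z 14.4 yaw-y -19.53 F [10.6 -2.  -5.8] w 0.5 gf 4.9 t 6.35
```

```bash
sed -i 's/C=np.array(.*);A=np.radians(70.6)/C=np.array([583.3,210.75]);A=np.radians(70.5)/' cp.py; python3 -m inch '[{"tx":0,"ty":8,"tz":-20,"rx":0,"ry":0,"rz":0,"grip":0.3},{"tx":0,"ty":0,"tz":-50,"rx":0,"ry":0,"rz":0,"grip":0.3},{"tx":0,"ty":0,"tz":-50,"rx":0,"ry":0,"rz":0,"grip":0.3},{"tx":0,"ty":0,"tz":-40,"rx":0,"ry":0,"rz":0,"grip":0.3}]' ; python3 cp.py; python3 plan.py 667.6 -179.2 180 -82.2
```

```text
time_s: 6.75
tcp_pos: [569.4, 278.5, 176.6]
eef_rot: [0.0, 0.816, 0.578, 0.001]
force: [0.9, 0.4, 0.7]
grip_width: 28.0
grasp_force: 0.0
carton [59.2 35.7] z 176.6 yaw-y -19.41 F [0.9 0.4 0.7] w 28.0 gf 0.0 t 6.75
rows 11 t [-20.38  39.85  -0.31] w [ 0.     -0.0002  0.0996] | straight, tool axes now [-399.   244.7   -3.7]
```

```bash
python3 -m inch '[{"tx":-20,"ty":40,"tz":0,"rx":0,"ry":0,"rz":0.1,"grip":0.3},{"tx":-20,"ty":40,"tz":0,"rx":0,"ry":0,"rz":0.1,"grip":0.3},{"tx":-20,"ty":40,"tz":0,"rx":0,"ry":0,"rz":0.1,"grip":0.3},{"tx":-20,"ty":40,"tz":0,"rx":0,"ry":0,"rz":0.1,"grip":0.3},{"tx":-20,"ty":40,"tz":0,"rx":0,"ry":0,"rz":0.1,"grip":0.3},{"tx":-20,"ty":40,"tz":0,"rx":0,"ry":0,"rz":0.1,"grip":0.3},{"tx":-20,"ty":40,"tz":0,"rx":0,"ry":0,"rz":0.1,"grip":0.3},{"tx":-20,"ty":40,"tz":0,"rx":0,"ry":0,"rz":0.1,"grip":0.3},{"tx":-20,"ty":40,"tz":0,"rx":0,"ry":0,"rz":0.1,"grip":0.3},{"tx":-20,"ty":40,"tz":0,"rx":0,"ry":0,"rz":0.1,"grip":0.3},{"tx":-20,"ty":40,"tz":0,"rx":0,"ry":0,"rz":0.1,"grip":0.3}]';  python3 plan.py 608.2 -187.3 180 -82.2
```

```text
time_s: 7.85
tcp_pos: [692.7, -174.6, 173.6]
eef_rot: [0.0, 0.998, 0.064, 0.0]
force: [0.4, 1.1, 0.2]
grip_width: 64.4
grasp_force: 0.0
rows 2 t [-42.74   0.73  -3.22] w [ 0.0001 -0.0003 -0.0038] | straight, tool axes now [-85.5   1.8  -6.5]
```

```bash
python3 -m inch '[{"tx":-40,"ty":1,"tz":-3,"rx":0,"ry":0,"rz":-0.004,"grip":0.3},{"tx":-38,"ty":1,"tz":-3,"rx":0,"ry":0,"rz":-0.004,"grip":0.3},{"tx":0,"ty":0,"tz":0,"rx":0,"ry":0,"rz":0,"grip":0.3},{"tx":0,"ty":0,"tz":0,"rx":0,"ry":0,"rz":0,"grip":0.3}]'
cat > box.py <<'E'
from h import *
import sys
tag,h=sys.argv[1],float(sys.argv[2])
s,p,d=snap("wrist",tag);s=read_state() if 0 else s
P=cloud("wrist",d,s);z=P[...,2]
m=(abs(z-h)<8);m[:,:150]=0;m[:,480:]=0
k,l,st,ce=cv2.connectedComponentsWithStats(m.astype(np.uint8))
for i in range(1,k):
    if st[i,4]>1500:
        ii=np.argwhere(l==i);print(st[i],"z",np.median(z[l==i]),rect(onplane("wrist",ii[:,::-1],h,s)[:,:2]))
print("tcp",s["tcp_pos"])
E
python3 box.py w2 62
```

```text
time_s: 8.25
tcp_pos: [615.3, -185.6, 180.2]
eef_rot: [-0.0, 0.998, 0.069, 0.0]
force: [1.0, 0.3, 0.5]
grip_width: 64.4
grasp_force: 0.0
[ 289  104   59  116 6507] z 60.10469091797529 (array([ 667.6, -180.2]), 83.3, 41.5, 7.9)
tcp [ 615.33830066 -185.5677852   180.20225569]
```

View pics/w2.png

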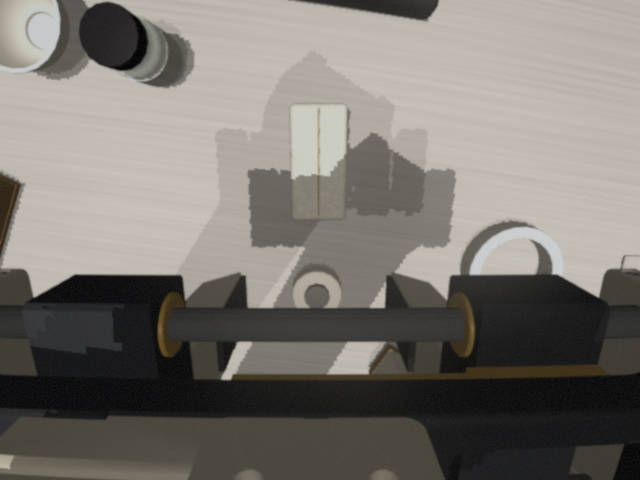

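The wrist view shows the low box whole at (319,160), with the timer at (317,291) and the fingers clear of it. Its measured position agrees with the top view to about 1 mm. I'll grasp it.

```bash
python3 -m inch '[{"tx":27,"ty":1,"tz":0,"rx":0,"ry":0,"rz":0,"grip":0.3},{"tx":26,"ty":0.6,"tz":20,"rx":0,"ry":0,"rz":0,"grip":0.3},{"tx":0,"ty":0,"tz":40,"rx":0,"ry":0,"rz":0,"grip":0.3},{"tx":0,"ty":0,"tz":45,"rx":0,"ry":0,"rz":0,"grip":0.3},{"tx":0,"ty":0,"tz":35,"rx":0,"ry":0,"rz":0,"grip":0.3},{"tx":0,"ty":0,"tz":0,"rx":0,"ry":0,"rz":0,"grip":0.3}]'; python3 plan.py 668 -180 39 -82.2; python3 cp.py
```

```text
time_s: 8.9
tcp_pos: [664.7, -176.6, 33.0]
eef_rot: [-0.002, 0.997, 0.071, -0.005]
force: [-0.3, -0.1, -0.2]
grip_width: 64.4
grasp_force: 0.0
rows 1 t [ 2.73  3.85 -6.04] w [-0.0045  0.0097  0.006 ] | straight, tool axes now [ 2.7  3.8 -6.1]
carton [-337.9 -206. ] z 33.0 yaw-y -81.85 F [-0.3 -0.1 -0.2] w 64.4 gf 0.0 t 8.9
```

```bash
python3 -m inch '[{"tx":0,"ty":0,"tz":-1,"rx":0,"ry":0,"rz":0,"grip":0.3},{"tx":0,"ty":0,"tz":0,"rx":0,"ry":0,"rz":0,"grip":0.3}]'; python3 plan.py 668 -180 39 -82.2
```

```text
time_s: 9.1
tcp_pos: [670.9, -179.9, 43.4]
eef_rot: [0.001, 0.998, 0.07, 0.002]
force: [0.7, 0.0, -0.1]
grip_width: 64.1
grasp_force: 0.0
rows 1 t [-2.84 -0.34  4.39] w [ 0.0017 -0.0044  0.0044] | straight, tool axes now [-2.9 -0.4  4.4]
```

```bash
python3 -m inch '[{"tx":0,"ty":0,"tz":2,"rx":0,"ry":0,"rz":0,"grip":0.3},{"tx":0,"ty":0,"tz":0,"rx":0,"ry":0,"rz":0,"grip":0.3}]'; python3 plan.py 668 -180 39 -82.2;python3 -m inch '[{"tx":0,"ty":0,"tz":0,"rx":0,"ry":0,"rz":0,"grip":0.7},{"tx":0,"ty":0,"tz":0,"rx":0,"ry":0,"rz":0,"grip":0.7},{"tx":0,"ty":0,"tz":0,"rx":0,"ry":0,"rz":0,"grip":0.7},{"tx":0,"ty":0,"tz":0,"rx":0,"ry":0,"rz":0,"grip":0.7},{"tx":0,"ty":0,"tz":0,"rx":0,"ry":0,"rz":0,"grip":0.7}]' 25; python3 plan.py 668 -180 39 -82.2
```

```text
time_s: 9.3
tcp_pos: [669.5, -179.8, 40.6]
eef_rot: [0.0, 0.998, 0.07, 0.002]
force: [0.1, 0.2, -0.2]
grip_width: 64.0
grasp_force: 0.0
rows 1 t [-1.49  0.01  1.61] w [ 0.0009 -0.003   0.0038] | straight, tool axes now [-1.5  0.   1.6]
time_s: 9.8
tcp_pos: [668.2, -179.7, 38.8]
eef_rot: [-0.0, 0.998, 0.07, 0.0]
force: [-0.4, -0.2, 2.3]
grip_width: 42.3
grasp_force: 25.0
rows 1 t [-0.22  0.32 -0.19] w [-0.     -0.0001  0.0036] | straight, tool axes now [-0.2  0.3 -0.2]
```

```bash
python3 -m inch '[{"tx":0,"ty":0,"tz":-15,"rx":0,"ry":0,"rz":0,"grip":0.7},{"tx":0,"ty":0,"tz":-40,"rx":0,"ry":0,"rz":0,"grip":0.7},{"tx":0,"ty":0,"tz":-45,"rx":0,"ry":0,"rz":0,"grip":0.7},{"tx":0,"ty":0,"tz":-25,"rx":0,"ry":0,"rz":0,"grip":0.7},{"tx":0,"ty":0,"tz":-8,"rx":0,"ry":0,"rz":0,"grip":0.7}]'
python3 - <<'E'
from cp import *
from plan import plan
print(W(48,-33));plan(*W(48,-33),170,-19.5)
E
```

```text
time_s: 10.3
tcp_pos: [670.3, -180.5, 176.5]
eef_rot: [0.001, 0.998, 0.07, 0.003]
force: [0.0, -0.1, -1.6]
grip_width: 41.8
grasp_force: 25.0
[630.42989845 244.98116522]
rows 10 t [ 25.05 -37.29   0.66] w [ 0.0006 -0.0004 -0.1091] | straight, tool axes now [  19.7 -426.9    5.6]
```

```bash
python3 -m inch '[{"tx":11.4,"ty":-17,"tz":0,"rx":0,"ry":0,"rz":-0.05,"grip":0.7},{"tx":22.8,"ty":-33.9,"tz":0,"rx":0,"ry":0,"rz":-0.099,"grip":0.7},{"tx":22.8,"ty":-33.9,"tz":0,"rx":0,"ry":0,"rz":-0.099,"grip":0.7},{"tx":22.8,"ty":-33.9,"tz":0,"rx":0,"ry":0,"rz":-0.099,"grip":0.7},{"tx":22.8,"ty":-33.9,"tz":0,"rx":0,"ry":0,"rz":-0.099,"grip":0.7},{"tx":22.8,"ty":-33.9,"tz":0,"rx":0,"ry":0,"rz":-0.099,"grip":0.7},{"tx":22.8,"ty":-33.9,"tz":0,"rx":0,"ry":0,"rz":-0.099,"grip":0.7},{"tx":22.8,"ty":-33.9,"tz":0,"rx":0,"ry":0,"rz":-0.099,"grip":0.7},{"tx":22.8,"ty":-33.9,"tz":0,"rx":0,"ry":0,"rz":-0.099,"grip":0.7},{"tx":22.8,"ty":-33.9,"tz":0,"rx":0,"ry":0,"rz":-0.099,"grip":0.7},{"tx":22.8,"ty":-33.9,"tz":0,"rx":0,"ry":0,"rz":-0.099,"grip":0.7},{"tx":11.4,"ty":-17,"tz":0,"rx":0,"ry":0,"rz":-0.05,"grip":0.7}]'; python3 -m inch '[{"tx":0,"ty":0,"tz":0,"rx":0,"ry":0,"rz":0,"grip":0.7},{"tx":0,"ty":0,"tz":0,"rx":0,"ry":0,"rz":0,"grip":0.7}]'
python3 - <<'E'
from cp import *
from plan import plan
plan(*W(48,-33),100,-19.5)
snap("wrist","w3")
E
python3 cp.py
```

```text
time_s: 11.5
tcp_pos: [644.1, 254.8, 169.0]
eef_rot: [-0.003, 0.814, 0.582, -0.002]
force: [-0.1, 1.3, -1.8]
grip_width: 41.9
grasp_force: 25.0
time_s: 11.7
tcp_pos: [647.8, 247.7, 170.2]
eef_rot: [0.0, 0.817, 0.577, -0.001]
force: [1.1, -0.5, -2.6]
grip_width: 42.1
grasp_force: 25.0
rows 2 t [-4.16 -7.71 35.1 ] w [-0.0007  0.001   0.0002] | straight, tool axes now [ -8.2 -15.4  70.2]
carton [ 55.1 -50. ] z 170.5 yaw-y -19.62 F [ 0.6  0.1 -1.1] w 41.3 gf 25.0 t 11.75
```

View pics/w3.png

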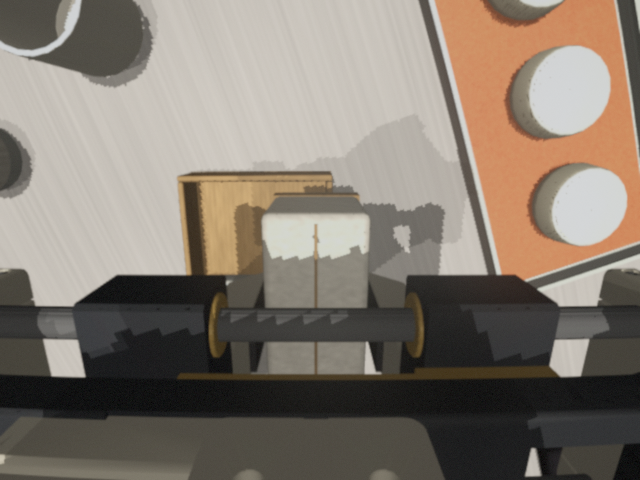

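The view shows the low box held at (317,290) with its +x end edge at row 213, upright over the carton. I'll lower it to just above tin height, then feel for the walls.

```bash
python3 -c "
from h import *
f=np.load('pics/w3.npz');s=dict(tcp_pos=f['tcp_pos'],eef_rot=f['eef_rot']);q=onplane('wrist',[(317,213)],f['tcp_pos'][2]+23.2,s)[0]-s['tcp_pos'];print(rot(s['eef_rot']).T@q)"
python3 -m inch '[{"tx":-5,"ty":-9,"tz":20,"rx":0,"ry":0,"rz":0,"grip":0.7},{"tx":-4,"ty":-8,"tz":30,"rx":0,"ry":0,"rz":0,"grip":0.7},{"tx":0,"ty":0,"tz":20,"rx":0,"ry":0,"rz":0,"grip":0.7},{"tx":0,"ty":0,"tz":5,"rx":0,"ry":0,"rz":0,"grip":0.7},{"tx":0,"ty":0,"tz":0,"rx":0,"ry":0,"rz":0,"grip":0.7},{"tx":0,"ty":0,"tz":0,"rx":0,"ry":0,"rz":0,"grip":0.7},{"tx":0,"ty":0,"tz":0,"rx":0,"ry":0,"rz":0,"grip":0.7}]';python3 cp.py
```

```text
[ 42.62898283   0.33032116 -23.28471872]
time_s: 12.45
tcp_pos: [631.2, 244.9, 98.2]
eef_rot: [0.0, 0.817, 0.577, 0.001]
force: [0.2, 0.0, -1.5]
grip_width: 41.6
grasp_force: 25.0
carton [ 48.2 -33.8] z 98.2 yaw-y -19.58 F [ 0.2  0.  -1.5] w 41.6 gf 25.0 t 12.45
```

```bash
python3 -m inch '[{"tx":0,"ty":-1,"tz":10,"rx":0,"ry":0,"rz":0,"grip":0.7},{"tx":0,"ty":0,"tz":15,"rx":0,"ry":0,"rz":0,"grip":0.7},{"tx":0,"ty":0,"tz":4,"rx":0,"ry":0,"rz":0,"grip":0.7},{"tx":0,"ty":0,"tz":0,"rx":0,"ry":0,"rz":0,"grip":0.7},{"tx":0,"ty":0,"tz":0,"rx":0,"ry":0,"rz":0,"grip":0.7}]';python3 cp.py;  python3 -m inch '[{"tx":2,"ty":0,"tz":0,"rx":0,"ry":0,"rz":0,"grip":0.7},{"tx":2,"ty":0,"tz":0,"rx":0,"ry":0,"rz":0,"grip":0.7},{"tx":2,"ty":0,"tz":0,"rx":0,"ry":0,"rz":0,"grip":0.7},{"tx":0,"ty":0,"tz":0,"rx":0,"ry":0,"rz":0,"grip":0.7},{"tx":0,"ty":0,"tz":0,"rx":0,"ry":0,"rz":0,"grip":0.7}]';python3 cp.py
```

```text
time_s: 12.95
tcp_pos: [628.6, 245.2, 67.2]
eef_rot: [-0.0, 0.817, 0.577, -0.0]
force: [-0.3, -0.2, -1.6]
grip_width: 41.8
grasp_force: 25.0
carton [ 47.6 -31.2] z 67.2 yaw-y -19.53 F [-0.3 -0.2 -1.6] w 41.8 gf 25.0 t 12.95
time_s: 13.45
tcp_pos: [630.7, 249.2, 67.7]
eef_rot: [0.001, 0.817, 0.577, -0.001]
force: [-2.2, -4.6, 2.1]
grip_width: 41.9
grasp_force: 25.0
carton [ 52.1 -31.8] z 67.7 yaw-y -19.58 F [-2.2 -4.6  2.1] w 41.9 gf 25.0 t 13.45
```

```bash
python3 -m inch '[{"tx":-3,"ty":2,"tz":0,"rx":0,"ry":0,"rz":0,"grip":0.7},{"tx":0,"ty":0,"tz":0,"rx":0,"ry":0,"rz":0,"grip":0.7},{"tx":0,"ty":0,"tz":0,"rx":0,"ry":0,"rz":0,"grip":0.7}]';python3 cp.py;  python3 -m inch '[{"tx":0,"ty":0,"tz":6,"rx":0,"ry":0,"rz":0,"grip":0.7},{"tx":0,"ty":0,"tz":6,"rx":0,"ry":0,"rz":0,"grip":0.7},{"tx":0,"ty":0,"tz":6,"rx":0,"ry":0,"rz":0,"grip":0.7},{"tx":0,"ty":0,"tz":4,"rx":0,"ry":0,"rz":0,"grip":0.7},{"tx":0,"ty":0,"tz":0,"rx":0,"ry":0,"rz":0,"grip":0.7},{"tx":0,"ty":0,"tz":0,"rx":0,"ry":0,"rz":0,"grip":0.7}]';python3 cp.py
```

```text
time_s: 13.75
tcp_pos: [631.9, 248.3, 67.8]
eef_rot: [-0.0, 0.817, 0.577, 0.001]
force: [-0.2, -0.7, -1.4]
grip_width: 41.7
grasp_force: 25.0
carton [ 51.6 -33.2] z 67.8 yaw-y -19.53 F [-0.2 -0.7 -1.4] w 41.7 gf 25.0 t 13.75
time_s: 14.35
tcp_pos: [631.5, 247.4, 45.4]
eef_rot: [-0.0, 0.817, 0.577, -0.0]
force: [0.7, 0.4, -1.9]
grip_width: 41.8
grasp_force: 25.0
carton [ 50.7 -33.2] z 45.4 yaw-y -19.53 F [ 0.7  0.4 -1.9] w 41.8 gf 25.0 t 14.35
```

```bash
python3 -m inch '[{"tx":0,"ty":1.5,"tz":0,"rx":0,"ry":0,"rz":0,"grip":0.7},{"tx":0,"ty":0,"tz":1.5,"rx":0,"ry":0,"rz":0,"grip":0.7},{"tx":0,"ty":0,"tz":0,"rx":0,"ry":0,"rz":0,"grip":0.7}]';python3 cp.py;  python3 -m inch '[{"tx":0,"ty":0,"tz":0,"rx":0,"ry":0,"rz":0,"grip":0.4},{"tx":0,"ty":0,"tz":0,"rx":0,"ry":0,"rz":0,"grip":0.4},{"tx":0,"ty":0,"tz":0,"rx":0,"ry":0,"rz":0,"grip":0.4},{"tx":0,"ty":0,"tz":-10,"rx":0,"ry":0,"rz":0,"grip":0.4},{"tx":0,"ty":0,"tz":-30,"rx":0,"ry":0,"rz":0,"grip":0},{"tx":0,"ty":0,"tz":-50,"rx":0,"ry":0,"rz":0,"grip":0},{"tx":0,"ty":0,"tz":-50,"rx":0,"ry":0,"rz":0,"grip":0}]';python3 cp.py;python3 plan.py 466.9 -298.6 190 -112.4
```

```text
time_s: 14.65
tcp_pos: [633.2, 246.9, 44.2]
eef_rot: [0.0, 0.817, 0.577, 0.0]
force: [-0.1, 0.3, -1.0]
grip_width: 41.5
grasp_force: 25.0
carton [ 50.7 -35. ] z 44.2 yaw-y -19.54 F [-0.1  0.3 -1. ] w 41.5 gf 25.0 t 14.65
time_s: 15.35
tcp_pos: [632.4, 246.6, 185.7]
eef_rot: [-0.0, 0.817, 0.577, -0.001]
force: [1.2, 1.1, 0.1]
grip_width: 74.3
grasp_force: 0.0
carton [ 50.2 -34.3] z 185.7 yaw-y -19.54 F [1.2 1.1 0.1] w 74.3 gf 0.0 t 15.35
rows 14 t [-29.82  34.4   -0.3 ] w [-0.000e+00  1.000e-04  1.158e-01] | straight, tool axes now [-569.2   26.3   -3.8]
```

```bash
python3 -m inch '[{"tx":-15,"ty":17,"tz":0,"rx":0,"ry":0,"rz":0.058,"grip":0},{"tx":-30,"ty":34.4,"tz":0,"rx":0,"ry":0,"rz":0.116,"grip":0},{"tx":-30,"ty":34.4,"tz":0,"rx":0,"ry":0,"rz":0.116,"grip":0},{"tx":-30,"ty":34.4,"tz":0,"rx":0,"ry":0,"rz":0.116,"grip":0},{"tx":-30,"ty":34.4,"tz":0,"rx":0,"ry":0,"rz":0.116,"grip":0},{"tx":-30,"ty":34.4,"tz":0,"rx":0,"ry":0,"rz":0.116,"grip":0},{"tx":-30,"ty":34.4,"tz":0,"rx":0,"ry":0,"rz":0.116,"grip":0},{"tx":-30,"ty":34.4,"tz":0,"rx":0,"ry":0,"rz":0.116,"grip":0},{"tx":-30,"ty":34.4,"tz":0,"rx":0,"ry":0,"rz":0.116,"grip":0},{"tx":-30,"ty":34.4,"tz":0,"rx":0,"ry":0,"rz":0.116,"grip":0},{"tx":-30,"ty":34.4,"tz":0,"rx":0,"ry":0,"rz":0.116,"grip":0},{"tx":-30,"ty":34.4,"tz":0,"rx":0,"ry":0,"rz":0.116,"grip":0}]';python3 plan.py 411.5 -277.7 200 -112.4
```

```text
time_s: 16.55
tcp_pos: [584.9, -240.4, 185.0]
eef_rot: [0.0, 0.998, -0.055, 0.001]
force: [-0.4, -0.8, 0.1]
grip_width: 91.7
grasp_force: 0.0
rows 4 t [-39.81  19.84  -3.78] w [ 0.     -0.0005  0.0703] | straight, tool axes now [-168.2   56.1  -15.3]
```

```bash
python3 -m inch '[{"tx":-38,"ty":19,"tz":-4,"rx":0,"ry":0,"rz":0.065,"grip":0},{"tx":-38,"ty":19,"tz":-4,"rx":0,"ry":0,"rz":0.065,"grip":0},{"tx":-38,"ty":19,"tz":-4,"rx":0,"ry":0,"rz":0.065,"grip":0},{"tx":-15,"ty":8,"tz":-4,"rx":0,"ry":0,"rz":0.03,"grip":0},{"tx":0,"ty":0,"tz":0,"rx":0,"ry":0,"rz":0,"grip":0},{"tx":0,"ty":0,"tz":0,"rx":0,"ry":0,"rz":0,"grip":0},{"tx":0,"ty":0,"tz":0,"rx":0,"ry":0,"rz":0,"grip":0}]';python3 box.py w4 90; python3 plan.py 411.5 -277.7 200 -112.4
```

```text
time_s: 17.25
tcp_pos: [448.9, -277.5, 200.3]
eef_rot: [-0.0, 0.987, -0.162, 0.001]
force: [-0.2, -0.8, -0.5]
grip_width: 92.0
grasp_force: 0.0
[ 290  175   95   55 4371] z 88.08361713258648 (array([ 467.5, -300.6]), 66.9, 35.8, 66.4)
tcp [ 448.92452841 -277.52459695  200.34962935]
rows 1 t [-34.77  13.22   0.08] w [-0.0001 -0.0006  0.0647] | straight, tool axes now [-35.2  12.1   0.1]
```

```bash
python3 plan.py 467.5 -300 120 -113; python3 - <<'E'
E
```

```text
rows 2 t [12.78  7.16 40.05] w [-0.     -0.0003  0.0376] | straight, tool axes now [25.  15.3 80.1]
```

```bash
python3 -m inch '[{"tx":8.5,"ty":4.8,"tz":15,"rx":0,"ry":0,"rz":0.025,"grip":0},{"tx":8.5,"ty":4.8,"tz":25,"rx":0,"ry":0,"rz":0.025,"grip":0},{"tx":8.5,"ty":4.8,"tz":25,"rx":0,"ry":0,"rz":0.025,"grip":0},{"tx":0,"ty":0,"tz":15,"rx":0,"ry":0,"rz":0,"grip":0},{"tx":0,"ty":0,"tz":0,"rx":0,"ry":0,"rz":0,"grip":0},{"tx":0,"ty":0,"tz":0,"rx":0,"ry":0,"rz":0,"grip":0},{"tx":0,"ty":0,"tz":0,"rx":0,"ry":0,"rz":0,"grip":0}]'; python3 plan.py 467.5 -300 67 -113
```

```text
time_s: 18.0
tcp_pos: [466.5, -300.8, 121.2]
eef_rot: [0.0, 0.98, -0.2, 0.001]
force: [-0.2, 1.0, 1.0]
grip_width: 91.3
grasp_force: 0.0
rows 2 t [ 0.27 -0.57 27.09] w [-0.0001 -0.0008 -0.001 ] | straight, tool axes now [ 0.5 -1.1 54.2]
```

```bash
python3 -m inch '[{"tx":0.5,"ty":-1,"tz":14,"rx":0,"ry":0,"rz":0,"grip":0},{"tx":0,"ty":0,"tz":20,"rx":0,"ry":0,"rz":0,"grip":0},{"tx":0,"ty":0,"tz":14,"rx":0,"ry":0,"rz":0,"grip":0},{"tx":0,"ty":0,"tz":6,"rx":0,"ry":0,"rz":0,"grip":0},{"tx":0,"ty":0,"tz":0,"rx":0,"ry":0,"rz":0,"grip":0},{"tx":0,"ty":0,"tz":0,"rx":0,"ry":0,"rz":0,"grip":0}]'; python3 plan.py 467.5 -300 67 -113; python3 -m inch '[{"tx":0,"ty":0,"tz":0,"rx":0,"ry":0,"rz":0,"grip":0.4},{"tx":0,"ty":0,"tz":0,"rx":0,"ry":0,"rz":0,"grip":0.4},{"tx":0,"ty":0,"tz":0,"rx":0,"ry":0,"rz":0,"grip":0.4},{"tx":0,"ty":0,"tz":0,"rx":0,"ry":0,"rz":0,"grip":0.4},{"tx":0,"ty":0,"tz":0,"rx":0,"ry":0,"rz":0,"grip":0.4}]' 25; python3 plan.py 467.5 -300 67 -113
```

```text
time_s: 18.6
tcp_pos: [466.9, -300.3, 66.4]
eef_rot: [0.0, 0.98, -0.201, 0.0]
force: [0.3, 1.0, 0.1]
grip_width: 91.8
grasp_force: 0.0
rows 1 t [ 0.45 -0.54 -0.61] w [ 0.0002 -0.0004 -0.0029] | straight, tool axes now [ 0.5 -0.5 -0.6]
time_s: 19.1
tcp_pos: [467.0, -300.1, 66.5]
eef_rot: [0.0, 0.98, -0.201, 0.0]
force: [-0.4, 0.1, 1.9]
grip_width: 67.9
grasp_force: 25.0
rows 1 t [ 0.43 -0.32 -0.52] w [-0.0001 -0.0007 -0.0028] | straight, tool axes now [ 0.4 -0.3 -0.5]
```

```bash
python3 -m inch '[{"tx":0,"ty":0,"tz":-15,"rx":0,"ry":0,"rz":0,"grip":0.4},{"tx":0,"ty":0,"tz":-40,"rx":0,"ry":0,"rz":0,"grip":0.4},{"tx":0,"ty":0,"tz":-45,"rx":0,"ry":0,"rz":0,"grip":0.4},{"tx":0,"ty":0,"tz":-30,"rx":0,"ry":0,"rz":0,"grip":0.4},{"tx":0,"ty":0,"tz":-10,"rx":0,"ry":0,"rz":0,"grip":0.4}]'
python3 - <<'E'
from cp import *
from plan import plan
plan(*W(73,24),200,-19.5,16)
E
```

```text
time_s: 19.6
tcp_pos: [468.3, -301.3, 210.4]
eef_rot: [0.001, 0.98, -0.201, 0.003]
force: [0.5, -0.2, -1.7]
grip_width: 68.0
grasp_force: 25.0
rows 16 t [ 24.04 -34.5    0.69] w [ 0.0003 -0.0003 -0.1022] | straight, tool axes now [-124.6 -587.3    9.6]
```

```bash
python3 -m inch '[{"tx":12,"ty":-17,"tz":0,"rx":0,"ry":0,"rz":-0.051,"grip":0.4},{"tx":24,"ty":-34.5,"tz":0,"rx":0,"ry":0,"rz":-0.102,"grip":0.4},{"tx":24,"ty":-34.5,"tz":0,"rx":0,"ry":0,"rz":-0.102,"grip":0.4},{"tx":24,"ty":-34.5,"tz":0,"rx":0,"ry":0,"rz":-0.102,"grip":0.4},{"tx":24,"ty":-34.5,"tz":0,"rx":0,"ry":0,"rz":-0.102,"grip":0.4},{"tx":24,"ty":-34.5,"tz":0,"rx":0,"ry":0,"rz":-0.102,"grip":0.4},{"tx":24,"ty":-34.5,"tz":0,"rx":0,"ry":0,"rz":-0.102,"grip":0.4},{"tx":24,"ty":-34.5,"tz":0,"rx":0,"ry":0,"rz":-0.102,"grip":0.4},{"tx":24,"ty":-34.5,"tz":0,"rx":0,"ry":0,"rz":-0.102,"grip":0.4},{"tx":24,"ty":-34.5,"tz":0,"rx":0,"ry":0,"rz":-0.102,"grip":0.4},{"tx":24,"ty":-34.5,"tz":0,"rx":0,"ry":0,"rz":-0.102,"grip":0.4},{"tx":24,"ty":-34.5,"tz":0,"rx":0,"ry":0,"rz":-0.102,"grip":0.4}]'
python3 - <<'E'
from cp import *
from plan import plan
plan(*W(73,24),200,-19.5)
E
```

```text
time_s: 20.8
tcp_pos: [674.6, 108.7, 203.3]
eef_rot: [-0.001, 0.926, 0.378, -0.002]
force: [1.0, -0.1, -2.3]
grip_width: 68.1
grasp_force: 25.0
rows 5 t [ 20.7  -34.63   0.69] w [-0.0007  0.0004 -0.0911] | straight, tool axes now [  61.2 -190.4    3.7]
```

```bash
python3 -m inch '[{"tx":20,"ty":-34,"tz":0,"rx":0,"ry":0,"rz":-0.09,"grip":0.4},{"tx":20,"ty":-34,"tz":0,"rx":0,"ry":0,"rz":-0.09,"grip":0.4},{"tx":20,"ty":-34,"tz":0,"rx":0,"ry":0,"rz":-0.09,"grip":0.4},{"tx":20,"ty":-34,"tz":0,"rx":0,"ry":0,"rz":-0.09,"grip":0.4},{"tx":10,"ty":-17,"tz":0,"rx":0,"ry":0,"rz":-0.045,"grip":0.4},{"tx":0,"ty":0,"tz":0,"rx":0,"ry":0,"rz":0,"grip":0.4},{"tx":0,"ty":0,"tz":0,"rx":0,"ry":0,"rz":0,"grip":0.4},{"tx":0,"ty":0,"tz":0,"rx":0,"ry":0,"rz":0,"grip":0.4}]'
python3 - <<'E'
from cp import *
from plan import plan
plan(*W(73,24),140,-19.5)
s,p,d=snap("wrist","w5")
E
python3 cp.py
```

```text
time_s: 21.6
tcp_pos: [608.3, 265.7, 205.4]
eef_rot: [0.001, 0.834, 0.552, -0.001]
force: [-0.2, -1.4, -1.6]
grip_width: 68.1
grasp_force: 25.0
rows 2 t [  6.   -14.82  32.71] w [ 0.0002  0.0009 -0.03  ] | straight, tool axes now [ 11.2 -30.   65.4]
carton [60.2 -5.4] z 205.7 yaw-y -22.95 F [-0.1  0.8 -1.9] w 67.7 gf 25.0 t 21.65
```

View pics/w5.png

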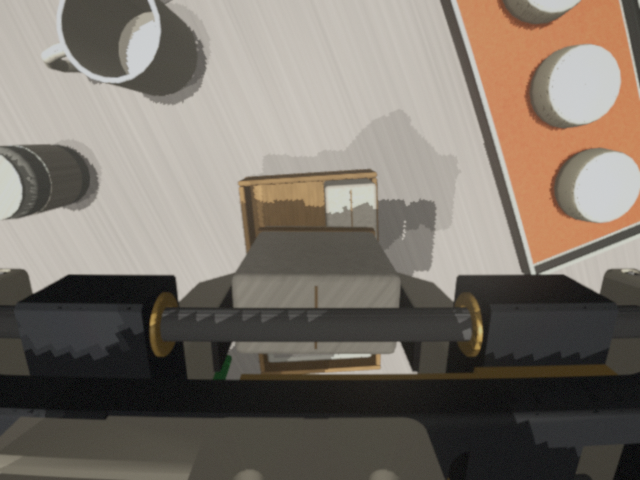

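The view shows the slim box held, its top face at rows 277–350 around column 316. The low box stands in the carton at its -y wall, columns 326–377. I'll bring the slim box to its hover point.

```bash
python3 -c "
from cp import *
f=np.load('pics/w5.npz');s=dict(tcp_pos=f['tcp_pos'],eef_rot=f['eef_rot']);q=onplane('wrist',[(317,277),(317,350)],f['tcp_pos'][2]+23.5,s)-s['tcp_pos'];print(q@rot(s['eef_rot']))
print('low edge y',[np.round(inc(p),1) for p in onplane('wrist',[(326,195),(377,195),(350,183)],67,s)])"
python3 -m inch '[{"tx":4,"ty":-10,"tz":0,"rx":0,"ry":0,"rz":-0.02,"grip":0.4},{"tx":4,"ty":-10,"tz":20,"rx":0,"ry":0,"rz":-0.02,"grip":0.4},{"tx":4,"ty":-10,"tz":25,"rx":0,"ry":0,"rz":-0.02,"grip":0.4},{"tx":0,"ty":0,"tz":15,"rx":0,"ry":0,"rz":0,"grip":0.4},{"tx":0,"ty":0,"tz":5,"rx":0,"ry":0,"rz":0,"grip":0.4},{"tx":0,"ty":0,"tz":0,"rx":0,"ry":0,"rz":0,"grip":0.4},{"tx":0,"ty":0,"tz":0,"rx":0,"ry":0,"rz":0,"grip":0.4},{"tx":0,"ty":0,"tz":0,"rx":0,"ry":0,"rz":0,"grip":0.4}]'; python3 cp.py
```

```text
[[ 17.65306844   0.35331511 -23.53204218]
 [-14.2121504    0.3432155  -23.47396852]]
low edge y [array([ 85.4, -14.9]), array([ 83. , -55.9]), array([ 93.9, -34.5])]
time_s: 22.45
tcp_pos: [585.2, 290.3, 142.4]
eef_rot: [0.0, 0.816, 0.578, 0.001]
force: [-0.8, -0.0, -1.9]
grip_width: 67.6
grasp_force: 25.0
carton [75.7 24.7] z 142.4 yaw-y -19.36 F [-0.8 -0.  -1.9] w 67.6 gf 25.0 t 22.45
```

```bash
python3 -m inch '[{"tx":-3,"ty":0,"tz":6,"rx":0,"ry":0,"rz":0.003,"grip":0.4},{"tx":0,"ty":0,"tz":12,"rx":0,"ry":0,"rz":0,"grip":0.4},{"tx":0,"ty":0,"tz":6,"rx":0,"ry":0,"rz":0,"grip":0.4},{"tx":0,"ty":0,"tz":0,"rx":0,"ry":0,"rz":0,"grip":0.4},{"tx":0,"ty":0,"tz":0,"rx":0,"ry":0,"rz":0,"grip":0.4},{"tx":0,"ty":0,"tz":0,"rx":0,"ry":0,"rz":0,"grip":0.4}]'; python3 cp.py; python3 -m inch '[{"tx":0,"ty":2,"tz":0,"rx":0,"ry":0,"rz":0,"grip":0.4},{"tx":0,"ty":2,"tz":0,"rx":0,"ry":0,"rz":0,"grip":0.4},{"tx":0,"ty":1.5,"tz":0,"rx":0,"ry":0,"rz":0,"grip":0.4},{"tx":0,"ty":0,"tz":0,"rx":0,"ry":0,"rz":0,"grip":0.4},{"tx":0,"ty":0,"tz":0,"rx":0,"ry":0,"rz":0,"grip":0.4}]'; python3 cp.py
```

```text
time_s: 23.05
tcp_pos: [583.2, 287.8, 117.3]
eef_rot: [-0.0, 0.816, 0.577, 0.0]
force: [-0.8, -0.8, -2.3]
grip_width: 67.9
grasp_force: 25.0
carton [72.6 25.9] z 117.3 yaw-y -19.47 F [-0.8 -0.8 -2.3] w 67.9 gf 25.0 t 23.05
time_s: 23.55
tcp_pos: [588.2, 285.7, 117.2]
eef_rot: [0.0, 0.817, 0.577, 0.0]
force: [0.1, -1.2, -2.3]
grip_width: 67.9
grasp_force: 25.0
carton [72.3 20.4] z 117.2 yaw-y -19.49 F [ 0.1 -1.2 -2.3] w 67.9 gf 25.0 t 23.55
```

```bash
python3 -m inch '[{"tx":0,"ty":-0.9,"tz":4,"rx":0,"ry":0,"rz":0,"grip":0.4},{"tx":0,"ty":0,"tz":8,"rx":0,"ry":0,"rz":0,"grip":0.4},{"tx":0,"ty":0,"tz":7,"rx":0,"ry":0,"rz":0,"grip":0.4},{"tx":0,"ty":0,"tz":3,"rx":0,"ry":0,"rz":0,"grip":0.4},{"tx":0,"ty":0,"tz":0,"rx":0,"ry":0,"rz":0,"grip":0.4},{"tx":0,"ty":0,"tz":0,"rx":0,"ry":0,"rz":0,"grip":0.4}]'; python3 cp.py; python3 -m inch '[{"tx":2,"ty":0,"tz":0,"rx":0,"ry":0,"rz":0,"grip":0.4},{"tx":2,"ty":0,"tz":0,"rx":0,"ry":0,"rz":0,"grip":0.4},{"tx":2,"ty":0,"tz":0,"rx":0,"ry":0,"rz":0,"grip":0.4},{"tx":0,"ty":0,"tz":0,"rx":0,"ry":0,"rz":0,"grip":0.4},{"tx":0,"ty":0,"tz":0,"rx":0,"ry":0,"rz":0,"grip":0.4}]'; python3 cp.py
```

```text
time_s: 24.15
tcp_pos: [587.3, 286.0, 94.9]
eef_rot: [-0.0, 0.817, 0.577, -0.0]
force: [0.3, -0.0, -1.4]
grip_width: 68.3
grasp_force: 25.0
carton [72.3 21.4] z 94.9 yaw-y -19.48 F [ 0.3 -0.  -1.4] w 68.3 gf 25.0 t 24.15
time_s: 24.65
tcp_pos: [589.2, 290.5, 95.1]
eef_rot: [0.0, 0.817, 0.577, -0.001]
force: [-1.2, -5.3, 1.8]
grip_width: 67.9
grasp_force: 25.0
carton [77.1 21. ] z 95.1 yaw-y -19.51 F [-1.2 -5.3  1.8] w 67.9 gf 25.0 t 24.65
```

```bash
python3 -m inch '[{"tx":-2,"ty":0,"tz":0,"rx":0,"ry":0,"rz":0,"grip":0.4},{"tx":0,"ty":0,"tz":5,"rx":0,"ry":0,"rz":0,"grip":0.4},{"tx":0,"ty":0,"tz":7,"rx":0,"ry":0,"rz":0,"grip":0.4},{"tx":0,"ty":0,"tz":7,"rx":0,"ry":0,"rz":0,"grip":0.4},{"tx":0,"ty":0,"tz":4,"rx":0,"ry":0,"rz":0,"grip":0.4},{"tx":0,"ty":0,"tz":0,"rx":0,"ry":0,"rz":0,"grip":0.4},{"tx":0,"ty":0,"tz":0,"rx":0,"ry":0,"rz":0,"grip":0.4}]'; python3 cp.py
```

```text
time_s: 25.35
tcp_pos: [588.0, 290.3, 71.6]
eef_rot: [-0.0, 0.816, 0.577, -0.0]
force: [-1.4, -1.4, -2.4]
grip_width: 67.2
grasp_force: 25.0
carton [76.6 22.1] z 71.6 yaw-y -19.45 F [-1.4 -1.4 -2.4] w 67.2 gf 25.0 t 25.35
```

```bash
python3 -m inch '[{"tx":0,"ty":0,"tz":0,"rx":0,"ry":0,"rz":0,"grip":0.05},{"tx":0,"ty":0,"tz":0,"rx":0,"ry":0,"rz":0,"grip":0.05},{"tx":0,"ty":0,"tz":0,"rx":0,"ry":0,"rz":0,"grip":0.05},{"tx":0,"ty":0,"tz":0,"rx":0,"ry":0,"rz":0,"grip":0.05},{"tx":0,"ty":0,"tz":-15,"rx":0,"ry":0,"rz":0,"grip":0},{"tx":0,"ty":0,"tz":-40,"rx":0,"ry":0,"rz":0,"grip":0},{"tx":0,"ty":0,"tz":-45,"rx":0,"ry":0,"rz":0,"grip":0},{"tx":0,"ty":0,"tz":-30,"rx":0,"ry":0,"rz":0,"grip":0}]'; python3 cp.py; python3 plan.py 445.5 -101 210 -59.2
```

```text
time_s: 26.15
tcp_pos: [590.0, 290.5, 206.9]
eef_rot: [0.0, 0.817, 0.577, 0.002]
force: [0.5, 0.2, 0.9]
grip_width: 91.8
grasp_force: 0.0
carton [77.4 20.3] z 206.9 yaw-y -19.49 F [0.5 0.2 0.9] w 91.8 gf 0.0 t 26.15
rows 9 t [-44.71  15.47  -0.41] w [ 0.0002 -0.0005  0.077 ] | straight, tool axes now [-417.3   -5.6   -4.6]
```

```bash
python3 -m inch '[{"tx":-20,"ty":7,"tz":0,"rx":0,"ry":0,"rz":0.034,"grip":0},{"tx":-40,"ty":14,"tz":0,"rx":0,"ry":0,"rz":0.069,"grip":0},{"tx":-40,"ty":14,"tz":0,"rx":0,"ry":0,"rz":0.069,"grip":0},{"tx":-40,"ty":14,"tz":0,"rx":0,"ry":0,"rz":0.069,"grip":0},{"tx":-40,"ty":14,"tz":0,"rx":0,"ry":0,"rz":0.069,"grip":0},{"tx":-40,"ty":14,"tz":0,"rx":0,"ry":0,"rz":0.069,"grip":0},{"tx":-40,"ty":14,"tz":0,"rx":0,"ry":0,"rz":0.069,"grip":0},{"tx":-40,"ty":14,"tz":0,"rx":0,"ry":0,"rz":0.069,"grip":0},{"tx":-40,"ty":14,"tz":0,"rx":0,"ry":0,"rz":0.069,"grip":0},{"tx":-40,"ty":14,"tz":0,"rx":0,"ry":0,"rz":0.069,"grip":0},{"tx":-22,"ty":7,"tz":0,"rx":0,"ry":0,"rz":0.034,"grip":0}]'; python3 plan.py 445.5 -101 210 -59.2
```

```text
time_s: 27.25
tcp_pos: [455.7, -109.9, 202.4]
eef_rot: [0.0, 0.965, 0.264, -0.0]
force: [-0.4, -0.8, -0.2]
grip_width: 92.3
grasp_force: 0.0
rows 1 t [ -4.19 -12.89  -7.6 ] w [ 0.0002  0.0005 -0.0031] | straight, tool axes now [ -4.2 -12.9  -7.6]
```

```bash
python3 -m inch '[{"tx":0,"ty":-10,"tz":-6,"rx":0,"ry":0,"rz":0,"grip":0},{"tx":0,"ty":0,"tz":0,"rx":0,"ry":0,"rz":0,"grip":0},{"tx":0,"ty":0,"tz":0,"rx":0,"ry":0,"rz":0,"grip":0}]';python3 box.py w6 100; python3 plan.py 480 -81 120 -59.2
```

```text
time_s: 27.55
tcp_pos: [454.0, -96.3, 208.5]
eef_rot: [-0.0, 0.963, 0.269, 0.001]
force: [0.8, 0.5, -0.1]
grip_width: 92.3
grasp_force: 0.0
[ 270  161   94   69 6206] z 98.12381430595974 (array([479.9, -81.3]), 66.9, 49.4, 120.2)
tcp [454.03159368 -96.27396397 208.53949402]
rows 2 t [15.07  0.09 44.17] w [ 0.0001 -0.0005  0.0037] | straight, tool axes now [30.1  0.3 88.4]
```

```bash
python3 -m inch '[{"tx":15,"ty":0,"tz":15,"rx":0,"ry":0,"rz":0.005,"grip":0},{"tx":15,"ty":0.3,"tz":35,"rx":0,"ry":0,"rz":0.005,"grip":0},{"tx":0,"ty":0,"tz":25,"rx":0,"ry":0,"rz":0,"grip":0},{"tx":0,"ty":0,"tz":10,"rx":0,"ry":0,"rz":0,"grip":0},{"tx":0,"ty":0,"tz":0,"rx":0,"ry":0,"rz":0,"grip":0},{"tx":0,"ty":0,"tz":0,"rx":0,"ry":0,"rz":0,"grip":0},{"tx":0,"ty":0,"tz":0,"rx":0,"ry":0,"rz":0,"grip":0}]';python3 plan.py 480 -81 72 -59.5
```

```text
time_s: 28.3
tcp_pos: [480.0, -82.8, 124.4]
eef_rot: [0.0, 0.965, 0.263, 0.001]
force: [0.2, -0.1, 0.2]
grip_width: 91.5
grasp_force: 0.0
rows 2 t [ 0.42 -0.79 26.2 ] w [ 0.0006 -0.001  -0.0003] | straight, tool axes now [ 0.8 -1.6 52.4]
```

```bash
python3 -m inch '[{"tx":0.8,"ty":-1.5,"tz":14,"rx":0,"ry":0,"rz":0,"grip":0},{"tx":0,"ty":0,"tz":20,"rx":0,"ry":0,"rz":0,"grip":0},{"tx":0,"ty":0,"tz":13,"rx":0,"ry":0,"rz":0,"grip":0},{"tx":0,"ty":0,"tz":5,"rx":0,"ry":0,"rz":0,"grip":0},{"tx":0,"ty":0,"tz":0,"rx":0,"ry":0,"rz":0,"grip":0},{"tx":0,"ty":0,"tz":0,"rx":0,"ry":0,"rz":0,"grip":0},{"tx":0,"ty":0,"tz":0,"rx":0,"ry":0,"rz":0,"grip":0.4},{"tx":0,"ty":0,"tz":0,"rx":0,"ry":0,"rz":0,"grip":0.4},{"tx":0,"ty":0,"tz":0,"rx":0,"ry":0,"rz":0,"grip":0.4},{"tx":0,"ty":0,"tz":0,"rx":0,"ry":0,"rz":0,"grip":0.4},{"tx":0,"ty":0,"tz":0,"rx":0,"ry":0,"rz":0,"grip":0.4}]' 25;python3 plan.py 480 -81 72 -59.5;python3 -m inch '[{"tx":0,"ty":0,"tz":-15,"rx":0,"ry":0,"rz":0,"grip":0.4},{"tx":0,"ty":0,"tz":-40,"rx":0,"ry":0,"rz":0,"grip":0.4},{"tx":0,"ty":0,"tz":-45,"rx":0,"ry":0,"rz":0,"grip":0.4},{"tx":0,"ty":0,"tz":-40,"rx":0,"ry":0,"rz":0,"grip":0.4},{"tx":0,"ty":0,"tz":-10,"rx":0,"ry":0,"rz":0,"grip":0.4}]'
python3 - <<'E'
from cp import *
from plan import plan
plan(*W(22,24),215,-19.5,10)
E
```

```text
time_s: 29.4
tcp_pos: [479.3, -81.0, 71.5]
eef_rot: [0.0, 0.965, 0.263, 0.0]
force: [0.1, -0.5, 1.6]
grip_width: 67.7
grasp_force: 25.0
rows 1 t [ 0.63  0.34 -0.54] w [ 0.0005 -0.0006 -0.0006] | straight, tool axes now [ 0.6  0.3 -0.5]
time_s: 29.9
tcp_pos: [481.3, -81.3, 225.3]
eef_rot: [0.001, 0.965, 0.263, 0.003]
force: [1.1, -0.7, -2.4]
grip_width: 67.9
grasp_force: 25.0
rows 10 t [ 30.88 -14.01   1.09] w [ 0.0006 -0.0005 -0.0699] | straight, tool axes now [ 237.3 -232.6   10.9]
```

```bash
python3 -m inch '[{"tx":15.5,"ty":-7,"tz":0,"rx":0,"ry":0,"rz":-0.035,"grip":0.4},{"tx":31,"ty":-14,"tz":0,"rx":0,"ry":0,"rz":-0.07,"grip":0.4},{"tx":31,"ty":-14,"tz":0,"rx":0,"ry":0,"rz":-0.07,"grip":0.4},{"tx":31,"ty":-14,"tz":0,"rx":0,"ry":0,"rz":-0.07,"grip":0.4},{"tx":31,"ty":-14,"tz":0,"rx":0,"ry":0,"rz":-0.07,"grip":0.4},{"tx":31,"ty":-14,"tz":0,"rx":0,"ry":0,"rz":-0.07,"grip":0.4},{"tx":31,"ty":-14,"tz":0,"rx":0,"ry":0,"rz":-0.07,"grip":0.4},{"tx":31,"ty":-14,"tz":0,"rx":0,"ry":0,"rz":-0.07,"grip":0.4},{"tx":31,"ty":-14,"tz":0,"rx":0,"ry":0,"rz":-0.07,"grip":0.4},{"tx":31,"ty":-14,"tz":0,"rx":0,"ry":0,"rz":-0.07,"grip":0.4},{"tx":15.5,"ty":-7,"tz":0,"rx":0,"ry":0,"rz":-0.035,"grip":0.4},{"tx":0,"ty":0,"tz":0,"rx":0,"ry":0,"rz":0,"grip":0.4}]'; python3 -m inch '[{"tx":0,"ty":0,"tz":0,"rx":0,"ry":0,"rz":0,"grip":0.4},{"tx":0,"ty":0,"tz":0,"rx":0,"ry":0,"rz":0,"grip":0.4}]'
python3 - <<'E'
from cp import *
from plan import plan
plan(*W(26,24),150,-19.5)
snap("wrist","w7")
E
python3 cp.py
```

```text
time_s: 31.1
tcp_pos: [574.4, 242.1, 218.5]
eef_rot: [-0.002, 0.814, 0.581, -0.002]
force: [-0.6, -0.0, -1.8]
grip_width: 67.9
grasp_force: 25.0
time_s: 31.3
tcp_pos: [576.9, 235.3, 220.4]
eef_rot: [0.0, 0.817, 0.576, -0.001]
force: [-0.3, -1.1, -2.2]
grip_width: 67.4
grasp_force: 25.0
rows 2 t [ 2.54 -4.88 35.17] w [-0.0002  0.001  -0.0008] | straight, tool axes now [ 5.1 -9.7 70.3]
carton [21. 14.] z 220.7 yaw-y -19.61 F [-0.3 -0.3 -2.1] w 67.8 gf 25.0 t 31.35
```

View pics/w7.png

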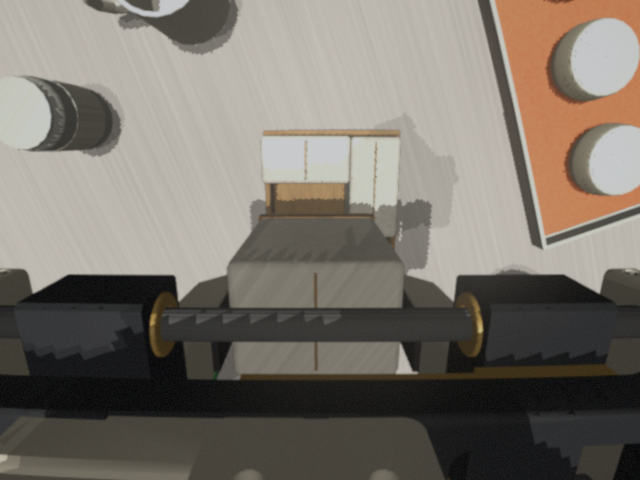

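The view shows the slim box (columns 262–350, rows 137–182) and low box (350–399) standing square, with the stout box's slot at rows 182–215. The held stout box's +x top edge is at row 262. Next I'll descend with y at 24 and then feel for the low box.

```bash
python3 -c "
from cp import *
f=np.load('pics/w7.npz');s=dict(tcp_pos=f['tcp_pos'],eef_rot=f['eef_rot']);q=onplane('wrist',[(317,262)],f['tcp_pos'][2]+28.5,s)-s['tcp_pos'];print(q@rot(s['eef_rot']))
print('slim -x edge, y edges',[np.round(inc(p),1) for p in onplane('wrist',[(306,182.5),(262,160),(350,160),(306,137)],95,s)], 'low inner',np.round(inc(onplane('wrist',[(350,200)],67,s)[0]),1))"
python3 -m inch '[{"tx":2.5,"ty":-5,"tz":15,"rx":0,"ry":0,"rz":0,"grip":0.4},{"tx":2.5,"ty":-5,"tz":25,"rx":0,"ry":0,"rz":0,"grip":0.4},{"tx":0,"ty":0,"tz":25,"rx":0,"ry":0,"rz":0,"grip":0.4},{"tx":0,"ty":0,"tz":20,"rx":0,"ry":0,"rz":0,"grip":0.4},{"tx":0,"ty":0,"tz":8,"rx":0,"ry":0,"rz":0,"grip":0.4},{"tx":0,"ty":0,"tz":0,"rx":0,"ry":0,"rz":0,"grip":0.4},{"tx":0,"ty":0,"tz":0,"rx":0,"ry":0,"rz":0,"grip":0.4},{"tx":0,"ty":0,"tz":0,"rx":0,"ry":0,"rz":0,"grip":0.4}]'; python3 cp.py
```

```text
[[ 25.4263613    0.30990305 -28.55221331]]
slim -x edge, y edges [array([58.3, 21.9]), array([75.3, 54.9]), array([ 75.1, -11.3]), array([91.9, 21.6])] low inner [ 40.3 -14.5]
time_s: 32.15
tcp_pos: [570.2, 245.9, 129.7]
eef_rot: [0.0, 0.816, 0.577, 0.001]
force: [-0.3, 1.0, -1.6]
grip_width: 67.8
grasp_force: 25.0
carton [28.7 24.1] z 129.7 yaw-y -19.45 F [-0.3  1.  -1.6] w 67.8 gf 25.0 t 32.15
```

```bash
python3 -m inch '[{"tx":0,"ty":2.7,"tz":4,"rx":0,"ry":0,"rz":0,"grip":0.4},{"tx":0,"ty":0,"tz":8,"rx":0,"ry":0,"rz":0,"grip":0.4},{"tx":0,"ty":0,"tz":9,"rx":0,"ry":0,"rz":0,"grip":0.4},{"tx":0,"ty":0,"tz":5,"rx":0,"ry":0,"rz":0,"grip":0.4},{"tx":0,"ty":0,"tz":0,"rx":0,"ry":0,"rz":0,"grip":0.4},{"tx":0,"ty":0,"tz":0,"rx":0,"ry":0,"rz":0,"grip":0.4}]'; python3 cp.py; python3 -m inch '[{"tx":2,"ty":0,"tz":0,"rx":0,"ry":0,"rz":0,"grip":0.4},{"tx":2,"ty":0,"tz":0,"rx":0,"ry":0,"rz":0,"grip":0.4},{"tx":1.5,"ty":0,"tz":0,"rx":0,"ry":0,"rz":0,"grip":0.4},{"tx":0,"ty":0,"tz":0,"rx":0,"ry":0,"rz":0,"grip":0.4},{"tx":0,"ty":0,"tz":0,"rx":0,"ry":0,"rz":0,"grip":0.4}]'; python3 cp.py
```

```text
time_s: 32.75
tcp_pos: [571.3, 244.8, 101.7]
eef_rot: [-0.0, 0.816, 0.578, -0.0]
force: [-1.1, -0.9, -2.3]
grip_width: 67.5
grasp_force: 25.0
carton [28.  22.7] z 101.7 yaw-y -19.42 F [-1.1 -0.9 -2.3] w 67.5 gf 25.0 t 32.75
time_s: 33.25
tcp_pos: [573.2, 249.6, 102.1]
eef_rot: [0.0, 0.816, 0.578, -0.0]
force: [-1.3, -1.9, -0.1]
grip_width: 67.7
grasp_force: 25.0
carton [33.2 22.4] z 102.1 yaw-y -19.44 F [-1.3 -1.9 -0.1] w 67.7 gf 25.0 t 33.25
```

```bash
python3 -m inch '[{"tx":-1.5,"ty":0.9,"tz":0,"rx":0,"ry":0,"rz":0,"grip":0.4},{"tx":0,"ty":0,"tz":0,"rx":0,"ry":0,"rz":0,"grip":0.4},{"tx":0,"ty":0,"tz":5,"rx":0,"ry":0,"rz":0,"grip":0.4},{"tx":0,"ty":0,"tz":7,"rx":0,"ry":0,"rz":0,"grip":0.4},{"tx":0,"ty":0,"tz":7,"rx":0,"ry":0,"rz":0,"grip":0.4},{"tx":0,"ty":0,"tz":4,"rx":0,"ry":0,"rz":0,"grip":0.4},{"tx":0,"ty":0,"tz":2,"rx":0,"ry":0,"rz":0,"grip":0.4},{"tx":0,"ty":0,"tz":0,"rx":0,"ry":0,"rz":0,"grip":0.4},{"tx":0,"ty":0,"tz":0,"rx":0,"ry":0,"rz":0,"grip":0.4}]'; python3 cp.py
```

```text
time_s: 34.15
tcp_pos: [574.0, 248.4, 77.2]
eef_rot: [0.0, 0.816, 0.578, 0.0]
force: [-0.5, 0.0, -1.7]
grip_width: 67.9
grasp_force: 25.0
carton [32.4 21.4] z 77.2 yaw-y -19.42 F [-0.5  0.  -1.7] w 67.9 gf 25.0 t 34.15
```

Went in freely. I'll take it the last 0.7 mm down, release, retreat and check.

```bash
python3 -m inch '[{"tx":0,"ty":0,"tz":1,"rx":0,"ry":0,"rz":0,"grip":0.4},{"tx":0,"ty":0,"tz":0,"rx":0,"ry":0,"rz":0,"grip":0.4},{"tx":0,"ty":0,"tz":0,"rx":0,"ry":0,"rz":0,"grip":0.05},{"tx":0,"ty":0,"tz":0,"rx":0,"ry":0,"rz":0,"grip":0.05},{"tx":0,"ty":0,"tz":0,"rx":0,"ry":0,"rz":0,"grip":0.05},{"tx":0,"ty":0,"tz":0,"rx":0,"ry":0,"rz":0,"grip":0.05},{"tx":0,"ty":0,"tz":-15,"rx":0,"ry":0,"rz":0,"grip":0},{"tx":0,"ty":0,"tz":-40,"rx":0,"ry":0,"rz":0,"grip":0},{"tx":0,"ty":0,"tz":-45,"rx":0,"ry":0,"rz":0,"grip":0},{"tx":0,"ty":0,"tz":-45,"rx":0,"ry":0,"rz":0,"grip":0},{"tx":0,"ty":0,"tz":-30,"rx":0,"ry":0,"rz":0,"grip":0}]'; python3 -m inch '[{"tx":-45,"ty":20,"tz":0,"rx":0,"ry":0,"rz":0,"grip":0},{"tx":-45,"ty":20,"tz":0,"rx":0,"ry":0,"rz":0,"grip":0},{"tx":-45,"ty":20,"tz":0,"rx":0,"ry":0,"rz":0,"grip":0},{"tx":-45,"ty":20,"tz":0,"rx":0,"ry":0,"rz":0,"grip":0},{"tx":-30,"ty":0,"tz":0,"rx":0,"ry":0,"rz":0,"grip":0},{"tx":0,"ty":0,"tz":0,"rx":0,"ry":0,"rz":0,"grip":0}]'
python3 - <<'E'
from cp import *
p,d=camera("top");cv2.imwrite("pics/top9.png",p[...,::-1]);P=cloud("top",d)
q=P[...,:2]-C;X=q@EX;Y=q@EY;Z=P[...,2]
for n,x,y in(("low",50.5,-35),("slim",76,21.5),("stout",32.5,21.5),("tin",-44,0)):
    m=(abs(X-x)<10)&(abs(Y-y)<10);print(n,m.sum(),np.nanmedian(Z[m]),np.nanstd(Z[m]))
p,d=camera("scene")
cv2.imwrite("pics/fin.png",np.hstack([cv2.resize(cv2.imread("pics/top9.png")[190:310,170:290],(400,400)),cv2.resize(p[140:260,320:440,::-1],(400,400))]))
E
python3 cp.py
```

```text
time_s: 35.25
tcp_pos: [575.0, 248.8, 256.4]
eef_rot: [0.0, 0.816, 0.578, 0.003]
force: [0.3, -0.6, -0.1]
grip_width: 92.0
grasp_force: 0.0
time_s: 35.85
tcp_pos: [578.6, 16.5, 252.5]
eef_rot: [0.001, 0.819, 0.574, -0.001]
force: [0.7, -0.4, 0.9]
grip_width: 91.9
grasp_force: 0.0
low 57 67.80092478900087 2.4598367741619254
slim 59 95.31744750971006 2.032320293724714
stout 57 104.49103262356084 2.4261897165662734
tin 0 nan nan
carton [-178.2  -59. ] z 252.3 yaw-y -19.54 F [-0.3  1.1 -0.2] w 91.9 gf 0.0 t 35.95
  return np.nanmean(a, axis, out=out, keepdims=keepdims)
  var = nanvar(a, axis=axis, dtype=dtype, out=out, ddof=ddof,
```

View pics/fin.png

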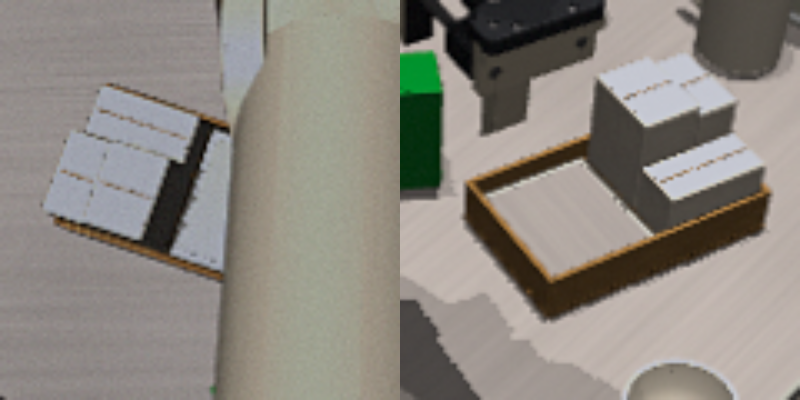

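The crops show the three boxes standing flat and square at the +x end, and the tin flat against the -x end wall. The measured box tops (67.8, 95.3, 104.5 mm) match boxes standing on the floor. One numeric check of the tin, then I'll hand in.

Run:
```python
from cp import *
p,d=camera("scene");P=cloud("scene",d);q=P[...,:2]-C;X=q@EX;Y=q@EY;Z=P[...,2]
S=cv2.cvtColor(p,cv2.COLOR_RGB2HSV)[...,1]
m=(abs(Z-25)<4)&(S<60)&(abs(X+44)<60)&(abs(Y)<56);print("tin",m.sum(),np.median(Z[m]),"x",np.percentile(X[m],[1,99]))
ok=m.sum()>300 and abs(np.median(Z[m])-25)<3 and np.percentile(X[m],99)<12
print(ok)
if ok: print(close_job())
```

```text
tin 966 25.955527401386746 x [-87.01482795   7.48638801]
True
the job is handed in; nothing more can be done
None
```

The job is handed in at about 36 s of the 72 s allowed: the tin is pushed against the carton's -x end wall, and the low, slim and stout boxes stand flat beside it on the carton's floor; no verdict was shown.

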